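# Second slab weight on an occupied hook

## Task

Lift the thick steel weight with the tall plastic grip tongue out of its parking block and hang it by its eye on the stand's hook, in front of the weight that already hangs there, pushing that one gently back along the rod against the spring buffer to make room. Leave both weights hanging upright on the rod behind the upturned tip, let go, press nothing hard at any time, and do not disturb the other things.

Things in the scene. Friction and masses are not known exactly. Their poses are not given: they have to be found in the camera images.
- stand: Fixed hook stand: grey foot 130 x 130 x 12 mm, 30 mm square aluminium post 200 mm high, dark clamp holding a level steel rod that points along the stand's -x (y = 0). Origin: under the post at table height, z up. Rod, tip and buffer belong to it and should feel only gentle loads: besides the weight itself no more than about 10 N
- clamp (a point): Point on the rod's centre line inside the clamp, 170 mm above the table, over the stand's origin, axes as the stand's. The rod is 8 mm thick and ends in a tip bent up, 8 mm thick, top 183 mm above the table. How far the rod sticks out differs each time and is not measured: the tip's inner, post-side face lies somewhere from x = -123 to -99 mm. The rod does not give
- behind (a point): Reference point on the rod's centre line, 71 mm from the post (stand's x = -71 mm), near the buffer: a 32 mm wide rubber-faced disc on the rod, sprung toward the tip, about 15 N per mm, travel 3 mm. Its face is always 35 mm from the tip's inner face, wherever that is, so both weights (10 + 24 mm) fit between tip and buffer with 1 mm to spare
- first: Thin steel weight already hanging on the rod between tip and buffer; slides along it; push it with no more than about 8 N. 10 mm thick (x, along the rod, -x to the tip), slab 52 mm wide (y), 30 mm high, then a 44 mm wide frame with an eye; 78 mm high, 0.22 kg. Origin: centre of underside, 107 mm above the table. Eye 28 mm wide, lower edge z = 30, V-shaped roof with apex z = 68 mm
- second: Thick steel weight to hang, upright in a slot of the block (lowest 18 mm, 1 mm wider than it). 24 mm thick (x), slab 60 mm wide (y) and 35 mm high, then a 44 mm wide frame with an eye, frame top z = 83 mm, on it a grip tongue. Same either way round. 0.45 to 0.75 kg. Origin: centre of underside; 101.6 mm above the table when hung
- second_eye (a point): Apex of the second weight's eye (z = 73 mm on the weight), axes as the weight's. Eye 28 mm wide, lower edge at z = 35 mm, roof an upside-down V sloping 30 degrees. Hung, the apex is 4.6 mm above the rod's centre line; with it about 195 mm above the table the eye passes freely over the tip
- second_tongue (a point): Middle of the grip tongue of grey plastic, 105.5 mm above the second weight's underside. The tongue is 20 mm wide (y), 24 mm thick (x), 45 mm high (z = 83 to 128 mm on the weight). Grip it across the 20 mm width, so that the fingers keep clear of the weight already on the rod
- first_eye (a point): Apex of the first weight's eye (z = 68 mm on the weight), axes as the weight's
- third: Thick steel weight without a tongue, otherwise like the second (83 mm high), parked in the other slot; stays there. Origin: centre of its underside
- block: Fixed wooden parking block, 130 (x) x 86 (y) x 25 mm, with two slots 18 mm deep side by side, 60 mm apart, each taking a 24 x 60 mm slab with its thickness along the block's x. Origin: centre of its underside
- beaker: Glass beaker, 66 mm wide, 85 mm high; bystander. Origin: centre of its underside
- flask: Amber bottle, 60 mm wide, 120 mm high; bystander. Origin: centre of its underside
- corkring: Cork ring 90 mm wide, 22 mm high; bystander. Origin: centre of its underside
- driver: Screwdriver lying on the table; bystander
- can: Aluminium can, 84 mm wide, 170 mm high; bystander. Origin: centre of its underside
- greasejar: Small white-capped jar, 50 mm wide, 45 mm high; bystander. Origin: centre of its underside
Mind the look-alikes: they are no part of the job. Several things have the shape of the first; the one meant has the colours described above.

How it is judged:
By the outcome, as a careful person would: the job done as asked, in the order asked, and still so for the second after the job is handed in, with the robot touching nothing.
It also fails if it takes over 42 s, if anything falls off the work surface, if the arm or the gripper's body presses on something with over 40 N, if the wrist force passes 120 N, or if a joint passes its speed limit or range.

## Robot

A 6-joint arm with a two-finger parallel gripper is mounted at the origin on the work surface. World frame = base frame: x ahead of the robot, y to its left, z up, the work surface at z = 0. Lengths are in m, angles in rad, forces in N, time in s.
With the tool pointing down it reaches from about 0.375 to 0.975 m from the base axis. Payload 3.8 kg.
Tool frame: the origin (TCP) lies at the very end of the fingers, on their centre line; the grasp point (between the pads) lies 19 mm behind it; z points along the fingers, y is the direction in which the jaws open and shut (so a half turn about z gives the same grasp; the last joint's range is limited). The gripper opens to 88 mm and grips with 3 to 60 N. Pads are 18 mm wide; open, the fingers measure 123 mm over their backs; the gripper's body (75 mm by 187 mm) begins 45 mm behind the grasp point.
Start: joints at [-1.209, 0.264, 1.604, -0, 1.274, -0.037], TCP at [0.262, -0.622, 0.207] pointing down, gripper open.
Joint ranges: [-2.63, 2.63], [-0.94, 2.18], [0.31, 2.57], [-1.31, 4.45], [0, 2.66], [-2.55, 2.55]. Speed limits (rad/s): [2.57, 2.57, 3.14, 3.14, 3.14, 3.14].

## Interface

Orientations are given as a unit quaternion [w, x, y, z].
In Python, from bench import env, viewer, ticket gives the robot as it stands.
- The arm moves only by the tool carry_out, never from a script. Its argument "commands" is a list of rows, each an object with "delta_pos": the shift along the tool's x, y, z in cm, a list of three; "turn": the turn, a rotation vector about the tool's x, y, z in rad, a list of three; "grip": the finger opening in cm, from 0 to 8.81. In form: [{"delta_pos": [x, y, z], "turn": [wx, wy, wz], "grip": grip}, ...]. A call has 1 to 8 rows; each row shifts and turns the pose as measured when the row begins, along the tool's axes as they then stand; what a row does not reach is not made up. A row lasts 1/8 s, in which the tool goes at most 62.5 mm and 10.7 degrees, less where a joint would pass 70% of its speed; a pose out of reach is approached as far as the arm can. A call with a gripper value outside its range is refused whole. The fingers move at their own pace and stop on an object; "squeeze" is the grip in N (left out, the last holds). Time passes only in rows, so rows that do not move let the fingers close. It gives the time, the measured TCP pose, the force and the opening at its end, in the units of the state.
- env.get_state(): the state, without advancing time (a new reading comes with each control period).
- viewer.camera(name): name is "scene" or "top" or "wrist"; returns (picture, depth): 480x640x3 uint8, red, green, blue; 480x640 float32, m along the optical axis (not along the pixel's ray), 0 where there is no reading.
- viewer.calibration(name): a dict with "camera_matrix" (3x3 intrinsics, pixels), "pose" (4x4, takes a point from camera to world coordinates). Camera axes: x right, y down, z forward; pixel columns grow to the right and rows downward; lengths in m; the calibration is good to about 2 mm. A picture is of the moment at which its call begins: read the wrist's pose just before it. calibration takes no time and is no camera call; for the wrist camera it gives the pose at the moment of the call.
- ticket.close_job(): hands the job in, once; it reports no verdict.
The state is a dict: "time": time; "q": joint angles; "joint_velocities": joint speeds; "joint_torque": joint torques, N m; "tool_pos": TCP position; "ee_rot": TCP orientation; "contact_force": force on the tool from outside, world axes, zero at the start; "ft_torque": the same for the moment, N m; "gripper_width": finger opening in m.
Only numpy, scipy, OpenCV 4.12 (cv2) and the standard library are available. Lean on these libraries where they do the work, as an engineer would, in place of code of your own. Each camera call takes 0.05 s, during which the arm holds its last target.

## Working session

There is one attempt and no reset: what is moved stays moved. The work goes in short steps, Python scripts to look and compute and a tool call to move; the robot and the scene stay as the last step left them, time stands still between calls to the robot, and variables do not carry over. Pictures are saved under pics/ and viewed, and the job is handed in when it is done.

Besides the shell and the picture viewer there is one more tool, called after "Request:" as name(argument=value, ...), one argument or row to a line, values as JSON. carry_out: Moves the arm, as the interface text tells. Its arguments: {"type":"object","properties":{"commands":{"type":"array"},"squeeze":{"type":"number"}},"required":["commands"]}

```bash
ls; mkdir -p pics
python3 - <<'E'
from bench import env, viewer, ticket
import cv2, numpy as np
print(env.get_state())
for n in ("scene","top","wrist"):
    c=viewer.calibration(n)
    print(n,c["camera_matrix"].tolist(),np.round(c["pose"],4).tolist())
    p,d=viewer.camera(n)
    cv2.imwrite(f"pics/{n}0.png",p[:,:,::-1]); np.save(f"pics/{n}0.npy",d)
E
```

```text
pics
{'time': 0.0, 'q': array([-1.20889621e+00,  2.64726709e-01,  1.60532478e+00, -2.74417593e-05,
        1.27369290e+00, -3.68925410e-02]), 'joint_velocities': array([ 2.51217561e-03, -6.83845584e-04, -1.53542547e-03, -5.37007541e-04,
        5.52737496e-04,  4.31345843e-05]), 'joint_torque': array([ 2.93357509e-03, -5.02100265e+01, -3.56877458e+01,  7.31140003e-02,
        2.92478042e-02, -1.66102445e-04]), 'tool_pos': array([ 0.26183323, -0.62132962,  0.20603247]), 'ee_rot': array([-1.05956939e-03,  9.80184964e-01,  1.98081493e-01, -1.87006387e-04]), 'contact_force': array([0.50328613, 0.62830443, 0.35897753]), 'ft_torque': array([ 0.00036698,  0.06497145, -0.02209928]), 'gripper_width': 0.08833786703762757}
scene [[554.35192275355, 0.0, 321.08072698102524], [0.0, 554.35192275355, 244.9448025157398], [0.0, 0.0, 1.0]] [[-0.8924, 0.2769, -0.3562, 0.9709], [0.4512, 0.5629, -0.6925, 0.7424], [0.0088, -0.7787, -0.6273, 0.8341], [0.0, 0.0, 0.0, 1.0]]
top [[452.5619637631576, 0.0, 318.3742861095597], [0.0, 452.5619637631576, 238.33314082139293], [0.0, 0.0, 1.0]] [[-0.0169, -0.9838, 0.1786, 0.391], [-0.9997, 0.0202, 0.0165, -0.0518], [-0.0198, -0.1782, -0.9838, 1.1756], [0.0, 0.0, 0.0, 1.0]]
wrist [[428.6949563483704, 0.0, 326.04808140966475], [0.0, 428.6949563483704, 240.54756761221617], [0.0, 0.0, 1.0]] [[0.3873, -0.8822, -0.2677, 0.3298], [-0.922, -0.3712, -0.1106, -0.5927], [-0.0018, 0.2897, -0.9571, 0.3826], [0.0, 0.0, 0.0, 1.0]]
```

View pics/scene0.png

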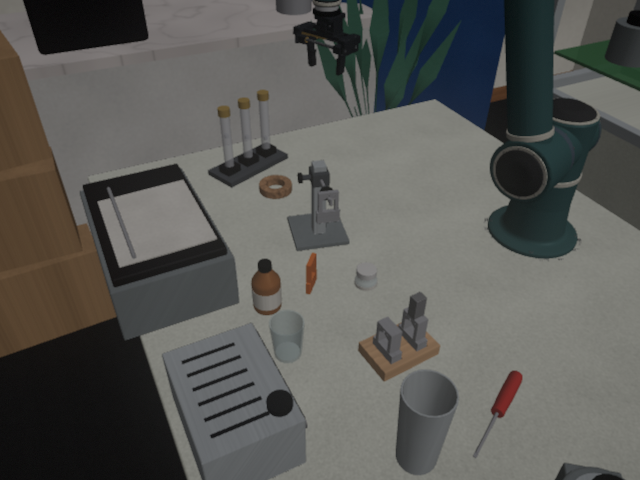

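View pics/top0.png

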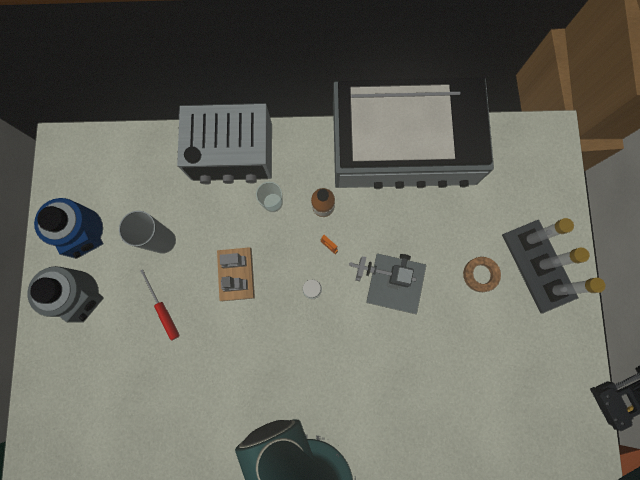

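View pics/wrist0.png

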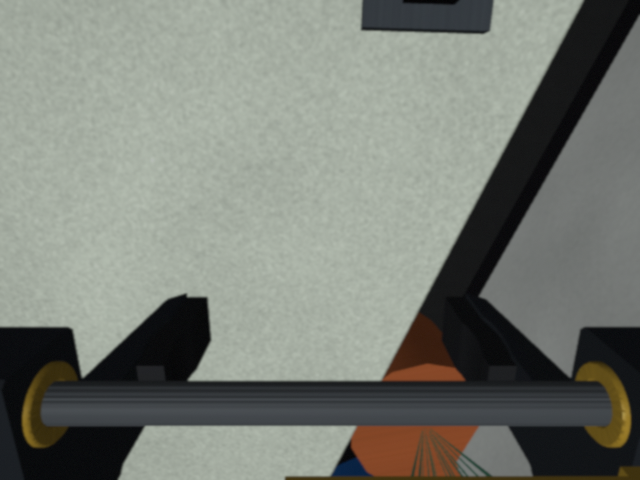

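The scene view shows the block with two weights at (400,345), the tongue one at (415,320), and the stand at (318,215) with its rod and the thin weight. The top view shows the block at (235,274) and the stand at (400,278), with the rod pointing left. I'll enlarge these areas.

Run:
```python
import cv2, numpy as np
def crop(n,x0,y0,x1,y1,s,o):
    p=cv2.imread(f"pics/{n}.png")[y0:y1,x0:x1]
    cv2.imwrite(f"pics/{o}.png",cv2.resize(p,None,fx=s,fy=s,interpolation=cv2.INTER_CUBIC))
crop("top0",340,240,440,315,8,"top_stand")
crop("top0",205,235,280,310,8,"top_block")
crop("scene0",350,285,450,375,6,"sc_block")
crop("scene0",280,150,360,260,5,"sc_stand")
from bench import viewer
for n in ("top",):
    c=viewer.calibration(n);K=c["camera_matrix"];T=c["pose"];d=np.load(f"pics/{n}0.npy")
    def P(u,v):
        z=d[int(v),int(u)];return np.round((T@np.r_[(u-K[0,2])*z/K[0,0],(v-K[1,2])*z/K[1,1],z,1])[:3],4)
    for uv in [(235,250),(226,295),(247,297),(233,258),(228,282),(239,281),(403,274),(380,300),(352,265),(363,268),(372,268),(400,257)]: print(uv,P(*uv))
```

```text
(235, 250) [0.5738 0.1835 0.024 ]
(226, 295) [0.4586 0.2046 0.0238]
(247, 297) [0.4525 0.1506 0.0261]
(233, 258) [0.5437 0.1744 0.0904]
(228, 282) [0.4816 0.1752 0.1376]
(239, 281) [0.4879 0.1596 0.0874]
(403, 274) [ 0.4863 -0.2162  0.2005]
(380, 300) [ 0.4395 -0.1862  0.0129]
(352, 265) [ 0.5108 -0.1086  0.176 ]
(363, 268) [ 0.5026 -0.132   0.1855]
(372, 268) [ 0.5031 -0.1525  0.1774]
(400, 257) [ 0.5262 -0.2151  0.1791]
```

View pics/top_stand.png

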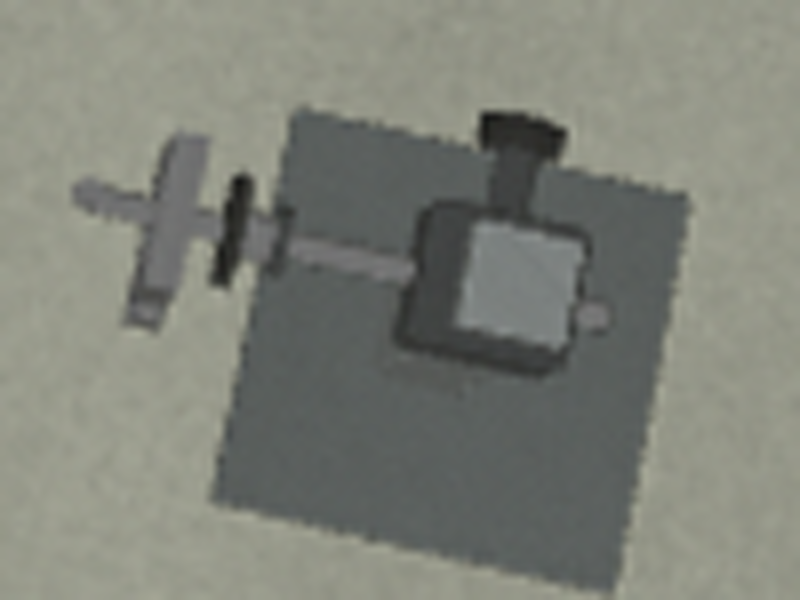

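View pics/top_block.png

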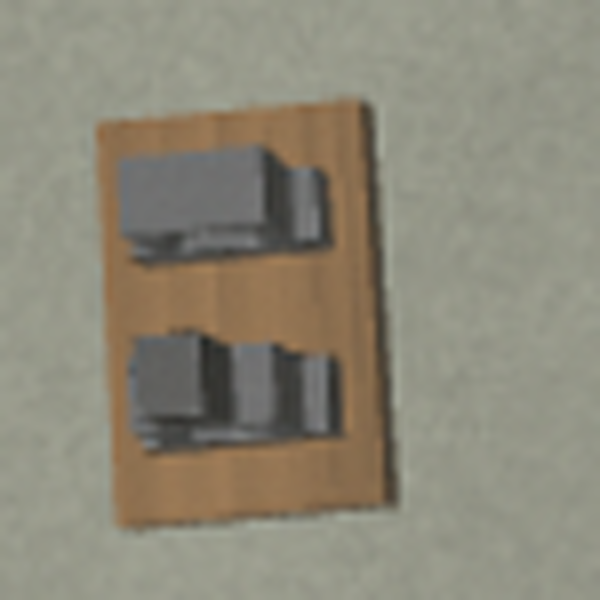

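View pics/sc_block.png

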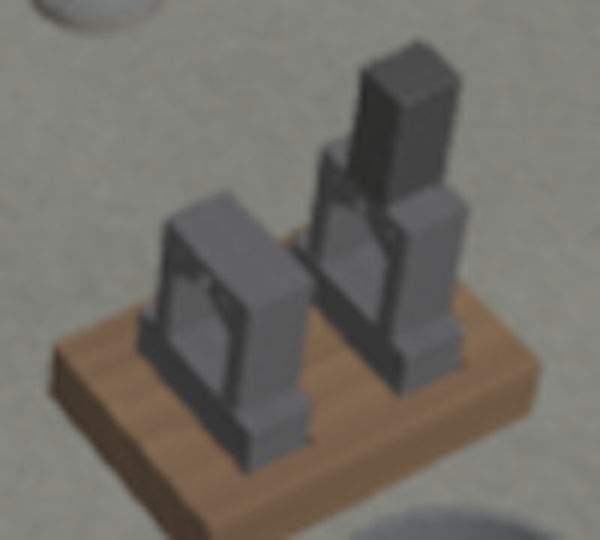

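View pics/sc_stand.png

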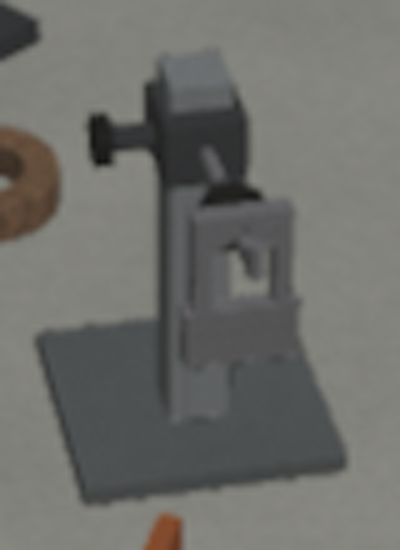

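```bash
cat > h.py <<'E'
import numpy as np, cv2
def cloud(K,T,d):
    v,u=np.mgrid[:480,:640]
    p=np.stack([(u-K[0,2])*d/K[0,0],(v-K[1,2])*d/K[1,1],d,np.ones_like(d)],-1)@T.T
    p[d<=0]=np.nan
    return p[...,:3]
E
python3 - <<'E'
from h import *
from bench import viewer
for n in ("top","scene"):
    c=viewer.calibration(n);d=np.load(f"pics/{n}0.npy").astype(float)
    C=cloud(c["camera_matrix"],c["pose"],d).reshape(-1,3)
    def sel(x0,x1,y0,y1,z0,z1):
        m=(C[:,0]>x0)&(C[:,0]<x1)&(C[:,1]>y0)&(C[:,1]<y1)&(C[:,2]>z0)&(C[:,2]<z1);return C[m]
    print(n)
    for nm,b in dict(table=(.3,.4,-.1,.1,-.02,.02),blocktop=(.4,.65,.1,.25,.015,.032),tongue=(.4,.54,.1,.25,.133,.145),tongueall=(.4,.54,.1,.25,.10,.145),third=(.51,.62,.1,.25,.08,.1),foot=(.38,.62,-.32,-.1,.007,.017),posttop=(.44,.53,-.28,-.17,.193,.21),firsttop=(.46,.55,-.16,-.11,.18,.19),rod=(.46,.55,-.21,-.08,.165,.18)).items():
        p=sel(*b)
        if len(p)<4: print(nm,len(p));continue
        r=cv2.minAreaRect((p[:,:2]*1000).astype(np.float32))
        print(nm,len(p),np.round(p.mean(0)*1000,1),np.round(p.std(0)*1000,1),"rect",np.round(r[0],1),np.round(r[1],1),round(r[2],1))
E
```

```text
top
table 3144 [349.7  -0.7   0.5] [28.9 57.5  2.3] rect [ 3.503e+02 -1.000e-01] [199.9  99.6] 89.4
blocktop 1113 [509.2 179.   25.4] [40.6 27.9  2.6] rect [512.9 183.3] [130.4  87.3] 3.9
tongue 74 [482.6 180.6 136.4] [6.7 6.  1.6] rect [481.9 180.1] [23.  19.3] 0.7
tongueall 129 [481.7 178.5 129.6] [ 7.3  6.5 10.8] rect [482.5 180.4] [23.5 20.1] 3.3
third 198 [542.1 184.2  90.1] [ 7.3 13.2  2.8] rect [542.5 185.6] [24.7 44.6] 4.7
foot 1911 [ 474.8 -227.9   12.2] [40.2 40.8  2. ] rect [ 506.4 -208.2] [202.3 196. ] 0.1
posttop 200 [ 483.8 -219.7  200.1] [8.8 8.7 2.1] rect [ 484.1 -220. ] [29.6 29.9] 74.6
firsttop 125 [ 505.9 -133.7  184.8] [11.6  8.5  2. ] rect [ 504.1 -141.1] [34.  43.9] 75.7
rod 178 [ 497.5 -158.   173.9] [10.7 26.9  3.1] rect [ 498.9 -157.2] [113.   40.6] 77.0
scene
table 2437 [ 3.485e+02  1.300e+00 -3.000e-01] [28.2 56.3  1.7] rect [350.  -0.] [100.  199.8] 0.0
blocktop 1442 [527.2 199.3  24.2] [40.5 23.4  3. ] rect [512.3 182.7] [132.4  88.5] 3.9
tongue 94 [482.9 180.4 134.7] [6.9 6.1 1.1] rect [482.9 180.6] [23.5 20.6] 2.2
tongueall 325 [485.5 183.8 122.3] [ 7.8  6.5 11.5] rect [483.  180.1] [25.1 23.6] 5.5
third 331 [543.4 186.6  88.3] [ 7.8 14.   2.9] rect [542.4 184.2] [27.4 47.6] 3.8
foot 1322 [ 492.6 -217.2   11.7] [36.1 38.9  1.8] rect [ 481.1 -228.7] [135.2 130.5] 75.6
posttop 124 [ 485.  -217.   198.6] [8.6 9.6 2.2] rect [ 484.2 -219.3] [34.4 29.2] 73.8
firsttop 119 [ 505.9 -134.2  183.3] [11.2  8.6  1.8] rect [ 504.6 -136.2] [29.3 43.1] 70.8
rod 256 [ 500.6 -157.4  173.5] [13.9 35.2  3.9] rect [ 500.1 -152.4] [104.8  43.3] 74.4
```

The top and scene views agree to 1–2 mm:
- **Post:** (484,-220).
- **Block:** (512.5,183), yaw 3.9°.
- **Tongue:** (482.6,180.4), top z 135 mm against 7+128 expected.

Next I'll refine the stand's yaw and the rod, and start moving.

Run:
```python
from h import *
from bench import viewer
from scipy.optimize import minimize
for n in ("top","scene"):
    c=viewer.calibration(n);K=c["camera_matrix"];T=c["pose"];d=np.load(f"pics/{n}0.npy").astype(float)
    C=cloud(K,T,d).reshape(-1,3)
    img=cv2.imread(f"pics/{n}0.png").reshape(-1,3).astype(int)
    m=(abs(C[:,0]-.484)<.1)&(abs(C[:,1]+.22)<.1)&(C[:,2]>.004)&(C[:,2]<.02)&(img.sum(1)<330)
    r=cv2.minAreaRect((C[m][:,:2]*1000).astype(np.float32)); print(n,"foot",np.round(r[0],1),np.round(r[1],1),r[2])
    # rod points: ray-plane z=.170.. use depth cloud between post and tip, z .166-.18, excluding first
    o=np.array([.4842,-.2195]);a=np.deg2rad(76);e=np.array([np.cos(a),np.sin(a)]);f=np.array([-e[1],e[0]])
    s=(C[:,:2]-o)@e*1000;t=(C[:,:2]-o)@f*1000;z=C[:,2]*1000
    m=(abs(t)<8)&(z>166)&(z<188)&(s>20)&(s<140)
    for k in np.argsort(s[m])[::2]: print(round(s[m][k],1),round(t[m][k],1),round(z[m][k],1),end=' | ')
    print()
```

```text
top foot [ 481.8 -229.9] [130.7 130.4] 75.72859954833984
20.2 5.7 187.9 | 21.4 -0.7 187.7 | 22.4 -7.5 185.5 | 23.0 1.8 187.1 | 24.1 -4.9 184.7 | 24.5 -7.0 185.2 | 25.2 3.1 172.8 | 25.4 6.0 178.3 | 25.9 1.2 174.6 | 26.5 -3.4 172.7 | 27.9 1.6 173.8 | 28.7 -2.9 173.2 | 30.6 -0.0 174.4 | 32.4 2.7 175.2 | 33.3 -1.5 176.2 | 34.9 1.0 174.4 | 35.7 -3.5 173.8 | 36.8 1.2 172.2 | 38.1 3.4 168.6 | 39.9 0.1 177.2 | 40.7 1.7 168.3 | 42.2 -1.9 174.2 | 43.9 0.8 174.7 | 44.7 -1.0 177.6 | 46.0 1.1 173.6 | 46.7 -3.5 171.7 | 47.9 1.3 171.3 | 49.0 -2.7 173.5 | 50.9 0.2 175.4 | 52.3 2.4 171.8 | 53.4 -4.5 169.1 | 54.6 3.2 173.8 | 55.3 -1.6 171.2 | 56.6 3.4 171.6 | 57.9 -0.4 176.2 | 59.6 -0.5 171.5 | 60.9 7.2 177.0 | 61.2 -3.8 179.8 | 61.5 -6.3 177.2 | 62.4 1.0 179.6 | 62.9 -1.2 179.3 | 63.3 -3.4 179.1 | 64.0 3.4 177.6 | 64.7 -1.2 175.5 | 65.2 5.2 170.8 | 65.7 -5.5 175.8 | 66.5 1.6 176.2 | 67.3 -2.9 175.0 | 68.0 3.9 173.8 | 68.4 1.7 173.1 | 69.5 6.3 171.2 | 70.1 -4.1 178.5 | 70.3 4.7 175.8 | 71.3 0.5 177.4 | 72.2 -3.8 177.3 | 72.4 -6.5 173.9 | 74.0 2.2 186.2 | 75.0 -2.0 186.8 | 75.3 -4.4 185.2 | 75.8 -6.5 1
[... 2032 characters left out ...]
7 -0.4 185.0 | 92.4 -4.8 183.5 | 92.4 1.7 182.6 | 92.8 -2.6 173.3 | 93.6 -2.9 179.0 | 93.8 5.7 183.0 | 94.1 7.8 185.4 | 94.4 5.7 178.3 | 94.5 7.9 178.1 | 94.7 7.7 183.3 | 95.4 -3.3 177.7 | 95.5 -3.4 182.8 | 95.5 -7.6 173.3 | 95.7 -7.7 178.5 | 96.1 1.0 175.0 | 96.3 5.3 174.5 | 96.5 3.0 180.0 | 96.9 -1.4 175.8 | 97.5 -6.0 176.9 | 97.6 -6.0 174.4 | 98.7 2.5 173.9 | 98.9 -1.9 174.7 | 99.1 -1.9 172.3 | 99.9 -6.6 181.0 | 103.5 -3.0 172.8 | 106.2 -3.5 169.5 | 107.6 -1.7 172.7 | 108.0 -1.8 170.5 | 115.7 -3.7 170.8 | 116.4 -1.9 183.6 | 117.6 -2.2 181.9 | 118.5 0.1 167.1 | 119.0 -0.1 169.9 | 119.0 2.1 169.7 | 119.6 1.8 175.2 | 119.8 -0.3 173.0 | 120.0 -2.5 171.0 | 120.2 -2.7 176.2 | 121.2 -2.9 174.4 |
```

Request:
carry_out(
  commands=[
    {"delta_pos": [0,0,-4],"turn": [0,0,0],"grip": 8.8},
    {"delta_pos": [2,-2.4,-4],"turn": [0,0,0],"grip": 8.8},
    {"delta_pos": [3.2,-3.9,-3],"turn": [0,0,0],"grip": 8.8},
    {"delta_pos": [3.2,-3.9,-2],"turn": [0,0,0],"grip": 8.8},
    {"delta_pos": [3.2,-3.9,-1],"turn": [0,0,0],"grip": 8.8},
    {"delta_pos": [3.2,-3.9,0],"turn": [0,0,0],"grip": 8.8},
    {"delta_pos": [3.2,-3.9,0],"turn": [0,0,0],"grip": 8.8},
    {"delta_pos": [3.2,-3.9,0],"turn": [0,0,0],"grip": 8.8},
  ],
)

```text
time: 1.15
tool_pos: [0.3585, -0.2941, 0.3484]
ee_rot: [-0.004, 0.981, 0.195, 0.0]
contact_force: [0.7, 0.7, 0.6]
gripper_width: 0.0881
```

Request:
carry_out(
  commands=[
    {"delta_pos": [3,-4,0],"turn": [0,0,0],"grip": 8.8},
    {"delta_pos": [3,-4,0],"turn": [0,0,0],"grip": 8.8},
    {"delta_pos": [3,-4,0],"turn": [0,0,0],"grip": 8.8},
    {"delta_pos": [3,-4,0],"turn": [0,0,0],"grip": 8.8},
    {"delta_pos": [0,0,0],"turn": [0,0,0],"grip": 8.8},
  ],
)

```text
time: 1.78
tool_pos: [0.4084, -0.0908, 0.3493]
ee_rot: [-0.005, 0.98, 0.197, 0.001]
contact_force: [-0.2, -0.3, -0.8]
gripper_width: 0.0883
```

```bash
cat >> h.py <<'E'
from scipy.spatial.transform import Rotation as Ro
def shot(name,cam="wrist"):
    from bench import viewer
    c=viewer.calibration(cam); p,d=viewer.camera(cam)
    cv2.imwrite(f"pics/{name}.png",p[:,:,::-1]); np.savez(f"pics/{name}.npz",d=d,K=c["camera_matrix"],T=c["pose"])
def load(name):
    z=np.load(f"pics/{name}.npz"); return z["K"],z["T"],z["d"].astype(float)
def state():
    from bench import env
    s=env.get_state(); q=s["ee_rot"]; R=Ro.from_quat(np.r_[q[1:],q[0]]).as_matrix()
    print("t",round(s["time"],2),"pos",np.round(s["tool_pos"]*1000,1),"yaw",round(np.degrees(np.arctan2(R[1,0],R[0,0])),2),"zaxis",np.round(R[:,2],4),"F",np.round(s["contact_force"],2),"w",round(s["gripper_width"]*1000,1))
    return s["tool_pos"]*1000,R
def go(x,y,z,yaw,up=True):
    p,R=state(); a=np.deg2rad(yaw)
    Rt=np.array([[np.cos(a),np.sin(a),0],[np.sin(a),-np.cos(a),0],[0,0,-1]])
    print("delta cm",np.round(R.T@(np.array([x,y,z])-p)/10,2),"turn",np.round(Ro.from_matrix(R.T@Rt).as_rotvec(),4))
E
python3 - <<'E'
from h import *
state(); shot("w1")
from bench import env; print(env.get_state()["q"])
go(482.6,180.6,150,3.9)
E
```

```text
t 1.77 pos [408.4 -90.8 349.3] yaw 22.73 zaxis [ 1.0e-04  9.4e-03 -1.0e+00] F [-0.21 -0.33 -0.82] w 88.3
[-0.28900736 -0.29191893  1.89779134  0.00813643  1.53841432  0.88663776]
t 1.82 pos [408.1 -92.2 349.2] yaw 22.62 zaxis [-3.0e-04  8.6e-03 -1.0e+00] F [-0.32 -0.75  0.34] w 88.1
delta cm [ 17.31 -22.16  20.15] turn [-0.0084 -0.0017  0.3268]
```

View pics/w1.png

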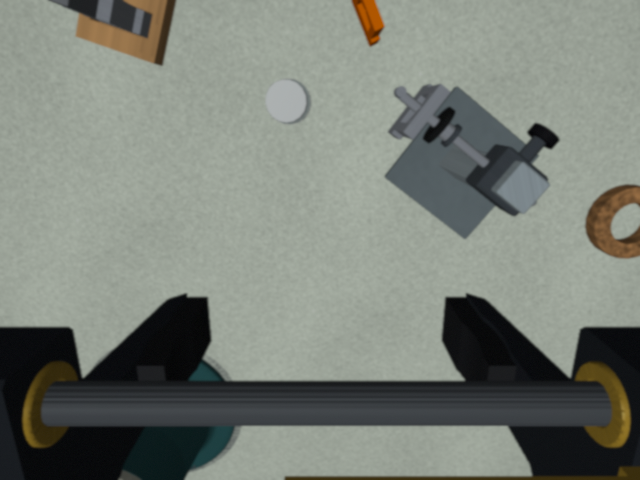

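The wrist view shows the rod from the post at (512,180) to its tip at (403,93), with the first weight at (422,110). I'll fit the rod's direction and its tip from this third view.

```bash
python3 - <<'E'
from h import *
K,T,d=load("w1")
C=cloud(K,T,d).reshape(-1,3)*1000
a=np.deg2rad(75.75);e=np.array([np.cos(a),np.sin(a)]);f=np.array([-e[1],e[0]])
m=(abs(C[:,0]-484)<25)&(abs(C[:,1]+220)<25)&(C[:,2]>194)&(C[:,2]<208)
r=cv2.minAreaRect(C[m][:,:2].astype(np.float32));print("post",r)
o=np.array([484.2,-219.6]);s=(C[:,:2]-o)@e;t=(C[:,:2]-o)@f;z=C[:,2]
m=(abs(t)<7)&(z>166)&(z<180)&(s>28)&(s<60); print("rod near",len(s[m]),np.polyfit(s[m],t[m],1),t[m].mean())
m=(abs(t)<7)&(z>164)&(z<190)&(s>100)&(s<140); print("tip part",t[m].mean(), s[m].max())
print(np.round(np.c_[s,t,z][m][np.argsort(s[m])][-25:],1).tolist())
m=(abs(t)<30)&(z>181)&(z<190)&(s>80)&(s<104)
r=cv2.minAreaRect(np.c_[s,t][m].astype(np.float32));print("first top",m.sum(),r)
m=(abs(C[:,0]-512)<90)&(abs(C[:,1]-183)<70)&(z>20)&(z<32)
E
python3 - <<'E'
import cv2
p=cv2.imread("pics/w1.png")[70:230,370:570]
cv2.imwrite("pics/w1c.png",cv2.resize(p,None,fx=4,fy=4,interpolation=cv2.INTER_CUBIC)[:600])
E
```

```text
post ((482.5018310546875, -221.87245178222656), (30.53754234313965, 30.223905563354492), 75.66014862060547)
rod near 388 [-0.01875661  2.20002713] 1.3783505769916427
tip part 1.7441354042513704 119.43235462813925
[[118.0, 3.1, 182.5], [118.1, 0.5, 181.8], [118.1, -0.3, 183.6], [118.2, 4.2, 183.0], [118.2, 3.9, 176.4], [118.3, 1.6, 182.6], [118.4, 2.4, 181.3], [118.4, 3.8, 171.8], [118.4, -1.0, 182.1], [118.5, 3.4, 181.2], [118.5, -0.2, 181.1], [118.7, 0.9, 181.3], [118.8, 1.8, 181.0], [118.8, 3.4, 177.7], [119.0, 3.3, 172.5], [119.0, -0.7, 181.3], [119.1, 2.6, 175.3], [119.1, 3.1, 182.8], [119.2, 2.3, 169.4], [119.2, 0.5, 182.3], [119.3, 0.1, 176.4], [119.3, 2.2, 180.2], [119.4, 1.9, 173.9], [119.4, 1.5, 183.0], [119.4, 1.1, 176.0]]
first top 821 ((90.6444091796875, 1.185760498046875), (10.301807403564453, 44.17802047729492), 0.11914605647325516)
```

View pics/w1c.png

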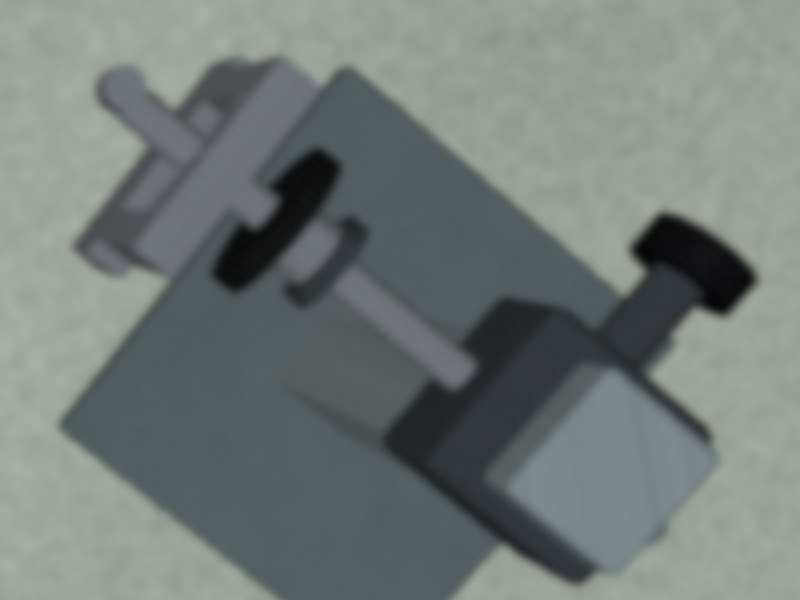

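Request:
carry_out(
  commands=[
    {"delta_pos": [3.2,-4.1,1],"turn": [0,0,0.08],"grip": 7},
    {"delta_pos": [3.5,-3.9,1],"turn": [0,0,0.08],"grip": 6},
    {"delta_pos": [3.8,-3.6,1],"turn": [0,0,0.08],"grip": 6},
    {"delta_pos": [4.0,-3.3,1],"turn": [0,0,0.08],"grip": 6},
  ],
)

```text
time: 2.33
tool_pos: [0.51, 0.0836, 0.3109]
ee_rot: [-0.002, 1.0, 0.026, 0.002]
contact_force: [0.1, 0.4, -0.1]
gripper_width: 0.0598
```

Run:
```python
from h import *
go(482.6,180.6,230,3.9)
```

```text
t 2.33 pos [510.   83.6 310.9] yaw 2.92 zaxis [ 0.0041  0.0036 -1.    ] F [ 0.12  0.37 -0.06] w 59.8
delta cm [-2.28 -9.8   8.11] turn [-0.0034 -0.0043 -0.0171]
```

Request:
carry_out(
  commands=[
    {"delta_pos": [-1.1,-4.5,2.5],"turn": [0,0,-0.017],"grip": 6},
    {"delta_pos": [-1.1,-4.3,2.5],"turn": [0,0,0],"grip": 6},
    {"delta_pos": [0,-1,2],"turn": [0,0,0],"grip": 6},
    {"delta_pos": [0,0,0],"turn": [0,0,0],"grip": 6},
  ],
)

```text
time: 2.82
tool_pos: [0.4851, 0.1789, 0.2357]
ee_rot: [0.0, 1.0, 0.032, -0.0]
contact_force: [-0.6, -1.3, -0.0]
gripper_width: 0.0599
```

Run:
```python
from h import *
state(); shot("w2"); go(482.6,180.6,140,3.9)
K,T,d=load("w2"); C=cloud(K,T,d).reshape(-1,3)*1000
def R(n,m):
    p=C[m]; 
    if len(p)<10: print(n,len(p));return
    r=cv2.minAreaRect(p[:,:2].astype(np.float32)); print(n,len(p),np.round(p.mean(0),1),"z med",round(np.median(p[:,2]),1),"rect",np.round(r[0],1),np.round(r[1],1),round(r[2],2))
x,y,z=C.T
R("tongue top",(abs(x-482)<25)&(abs(y-180)<22)&(z>131)&(z<140))
R("third top",(abs(x-542)<25)&(abs(y-184)<35)&(z>86)&(z<95))
R("second frame",(abs(x-482)<25)&(abs(y-180)<35)&(z>86)&(z<95))
R("block",(abs(x-512)<90)&(abs(y-183)<65)&(z>20)&(z<30))
```

```text
t 2.83 pos [485.1 178.9 235.7] yaw 3.62 zaxis [-0.e+00 -2.e-04 -1.e+00] F [-0.57 -1.29 -0.04] w 59.9
t 2.88 pos [485.9 178.7 237. ] yaw 3.58 zaxis [ 1.9e-03  4.0e-04 -1.0e+00] F [ 0.68  0.15 -0.26] w 60.1
delta cm [-0.34 -0.2   9.7 ] turn [-0.0003 -0.0019 -0.0055]
tongue top 1004 [481.5 179.4 133.9] z med 134.0 rect [481.1 179.4] [24.5 19.3] 4.76
third top 2007 [541.1 183.4  89. ] z med 89.0 rect [540.9 183.6] [23.9 43.8] 4.5
second frame 941 [482.7 179.2  89.1] z med 89.0 rect [481.3 179.4] [24.1 43.7] 3.74
block 8509 [521.7 182.   24.1] z med 24.0 rect [510.9 181.2] [130.2  86.4] 4.02
```

View pics/w2.png

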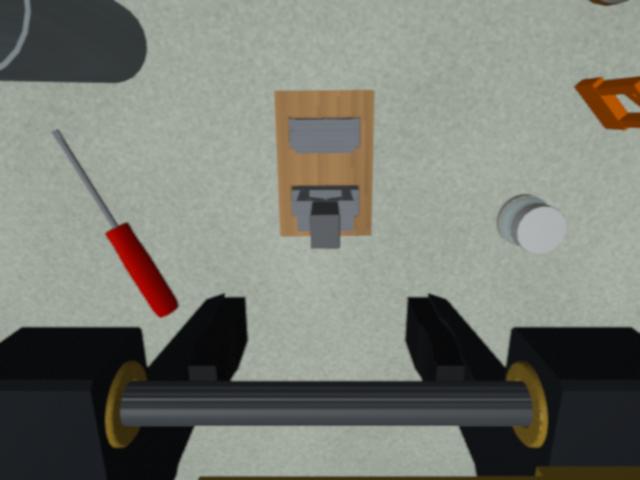

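The wrist shot puts the tongue's top at about (325,238): (481.3,179.4,134), yaw about 4°. That agrees with the other views to within 1.5 mm. I'll descend to TCP z = 95 mm.

Request:
carry_out(
  commands=[
    {"delta_pos": [-0.2,-0.1,3],"turn": [0,0,-0.007],"grip": 5},
    {"delta_pos": [-0.2,-0.05,4],"turn": [0,0,0],"grip": 5},
    {"delta_pos": [0,0,3.5],"turn": [0,0,0],"grip": 5},
    {"delta_pos": [0,0,1.5],"turn": [0,0,0],"grip": 5},
    {"delta_pos": [0,0,0],"turn": [0,0,0],"grip": 5},
  ],
)

```text
time: 3.5
tool_pos: [0.491, 0.1744, 0.1223]
ee_rot: [-0.001, 1.0, 0.03, 0.008]
contact_force: [0.7, 0.5, 1.4]
gripper_width: 0.0502
```

Run:
```python
from h import *
go(482,180,95,4.0);
```

```text
t 3.5 pos [491.  174.4 122.3] yaw 3.46 zaxis [ 0.0156  0.0023 -0.9999] F [0.67 0.52 1.42] w 50.2
delta cm [-0.9  -0.61  2.72] turn [-0.0013 -0.0157 -0.0093]
```

Request:
carry_out(
  commands=[
    {"delta_pos": [-0.45,-0.3,0.2],"turn": [0,-0.015,-0.009],"grip": 5},
    {"delta_pos": [-0.45,-0.3,0],"turn": [0,0,0],"grip": 5},
    {"delta_pos": [0,0,0],"turn": [0,0,0],"grip": 5},
  ],
)

```text
time: 3.88
tool_pos: [0.4843, 0.1806, 0.1245]
ee_rot: [-0.002, 0.999, 0.035, 0.003]
contact_force: [-0.8, 0.3, 0.9]
gripper_width: 0.0498
```

Run:
```python
from h import *
go(482,180,95,4.0);
```

```text
t 3.88 pos [484.3 180.6 124.5] yaw 3.96 zaxis [ 0.0061  0.0033 -1.    ] F [-0.8   0.31  0.88] w 49.8
delta cm [-0.26  0.06  2.95] turn [-0.0029 -0.0063 -0.0006]
```

Request:
carry_out(
  commands=[
    {"delta_pos": [-0.2,0.05,1.0],"turn": [0,-0.006,0],"grip": 5},
    {"delta_pos": [-0.1,0,1.0],"turn": [0,-0.002,0],"grip": 5},
    {"delta_pos": [-0.1,0,0.9],"turn": [0,0,0],"grip": 5},
    {"delta_pos": [0,0,0],"turn": [0,0,0],"grip": 5},
    {"delta_pos": [0,0,0],"turn": [0,0,0],"grip": 5},
  ],
)

```text
time: 4.5
tool_pos: [0.4797, 0.1801, 0.0933]
ee_rot: [-0.001, 0.999, 0.035, -0.001]
contact_force: [0.2, -0.0, 1.0]
gripper_width: 0.05
```

Run:
```python
from h import *
go(482,180,95,4.0); shot("w3"); go(482,180,95,4.0)
```

```text
t 4.5 pos [479.7 180.1  93.3] yaw 4.02 zaxis [-0.0027  0.0025 -1.    ] F [ 0.2  -0.02  0.96] w 50.0
delta cm [ 0.23  0.03 -0.17] turn [-0.0027  0.0025  0.0003]
t 4.55 pos [479.6 180.1  93.3] yaw 4.02 zaxis [-0.0028  0.0025 -1.    ] F [0.05 0.52 0.29] w 50.1
delta cm [ 0.23  0.03 -0.17] turn [-0.0026  0.0027  0.0003]
```

View pics/w3.png

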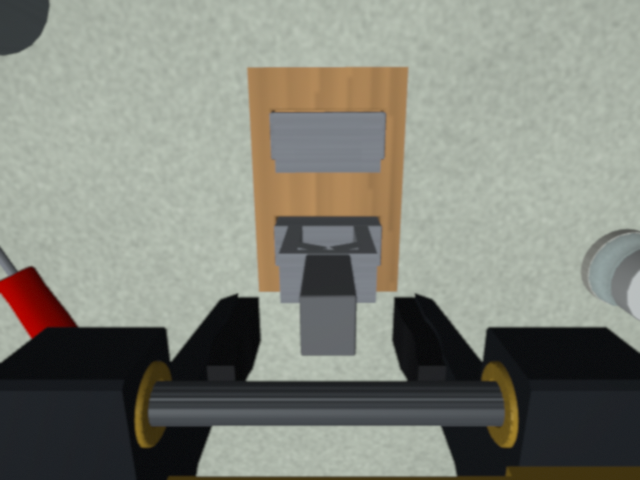

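Request:
carry_out(
  commands=[
    {"delta_pos": [0.2,0,-0.17],"turn": [0,0,0],"grip": 3},
    {"delta_pos": [0,0,0],"turn": [0,0,0],"grip": 2.4},
    {"delta_pos": [0,0,0],"turn": [0,0,0],"grip": 1},
    {"delta_pos": [0,0,0],"turn": [0,0,0],"grip": 1},
    {"delta_pos": [0,0,0],"turn": [0,0,0],"grip": 1},
  ],
  squeeze=35,
)

```text
time: 5.18
tool_pos: [0.4826, 0.18, 0.096]
ee_rot: [-0.001, 0.999, 0.035, -0.001]
contact_force: [-0.1, -0.5, 0.7]
gripper_width: 0.0191
```

Run:
```python
from h import *
go(482,180,95,4.0)
```

```text
t 5.17 pos [482.6 180.   96. ] yaw 4.02 zaxis [-0.0011  0.0023 -1.    ] F [-0.08 -0.49  0.68] w 19.1
delta cm [-0.06 -0.    0.1 ] turn [-0.0023  0.001   0.0004]
```

Request:
carry_out(
  commands=[
    {"delta_pos": [0,0,-0.3],"turn": [0,0,0],"grip": 1},
    {"delta_pos": [0,0,-0.5],"turn": [0,0,0],"grip": 1},
    {"delta_pos": [0,0,-0.5],"turn": [0,0,0],"grip": 1},
    {"delta_pos": [0,0,-0.5],"turn": [0,0,0],"grip": 1},
  ],
)

```text
time: 5.68
tool_pos: [0.4802, 0.1794, 0.1118]
ee_rot: [-0.001, 0.999, 0.035, -0.003]
contact_force: [1.7, 0.4, -6.1]
gripper_width: 0.0192
```

Run:
```python
from h import *
go(482.6,180,116,4.0)
```

```text
t 5.67 pos [480.2 179.4 111.8] yaw 4.02 zaxis [-0.0062  0.001  -1.    ] F [ 1.7   0.36 -6.06] w 19.2
delta cm [ 0.24 -0.04 -0.42] turn [-0.0014  0.0061  0.0003]
```

Request:
carry_out(
  commands=[
    {"delta_pos": [0.2,0,-0.3],"turn": [0,0.006,0],"grip": 1},
    {"delta_pos": [0.1,0,-0.6],"turn": [0,0.002,0],"grip": 1},
    {"delta_pos": [0.1,0,-1],"turn": [0,0.002,0],"grip": 1},
    {"delta_pos": [0.1,0,-2],"turn": [0,0.002,0],"grip": 1},
    {"delta_pos": [0.3,0,-4],"turn": [0,0.002,0],"grip": 1},
    {"delta_pos": [0.3,0,-5],"turn": [0,0.005,0],"grip": 1},
    {"delta_pos": [0,0,-4],"turn": [0,0,0],"grip": 1},
  ],
)

```text
time: 6.55
tool_pos: [0.4864, 0.1789, 0.2835]
ee_rot: [0.0, 0.999, 0.035, 0.001]
contact_force: [1.3, 0.3, -5.9]
gripper_width: 0.0194
```

Run:
```python
from h import *
import numpy as np
a=np.deg2rad(75.75); t=np.array([483.6,-220.3])+170*np.array([np.cos(a),np.sin(a)]); print(t)
go(t[0],t[1],260,75.75); shot("w4"); shot("s4","scene")
from bench import env; print(env.get_state()["ft_torque"],env.get_state()["q"])
```

```text
[525.44605981 -55.53074535]
t 6.55 pos [486.4 178.9 283.5] yaw 4.01 zaxis [ 2.9e-03 -4.0e-04 -1.0e+00] F [ 1.35  0.29 -5.87] w 19.4
delta cm [ 2.25 23.65  2.37] turn [ 0.0023 -0.0021 -1.2521]
[ 0.09470272 -0.58314326 -0.03776908] [ 3.05334308e-01 -7.92380404e-02  1.83061663e+00 -1.05972358e-03
  1.37831939e+00  1.80640613e+00]
```

View pics/w4.png

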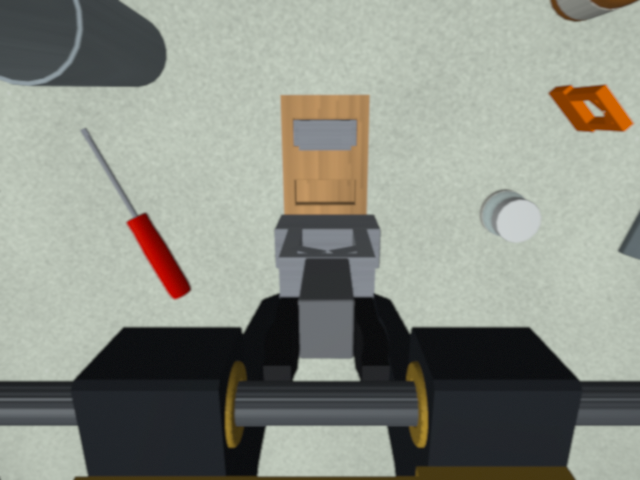

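View pics/s4.png

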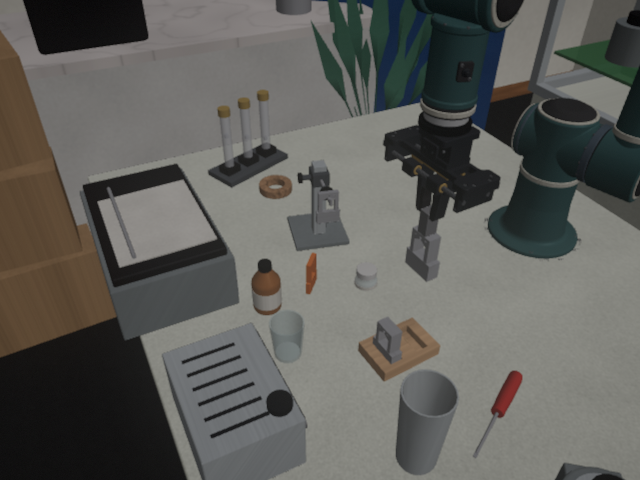

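The weight is held: the wrist view shows it centred in the fingers and its slot empty, and the force puts it at about 0.6 kg. Now I'll carry it to the free side of the rod and turn it to match.

Request:
carry_out(
  commands=[
    {"delta_pos": [0.3,2.9,0],"turn": [0,0,-0.155],"grip": 1},
    {"delta_pos": [-0.2,2.9,0],"turn": [0,0,-0.155],"grip": 1},
    {"delta_pos": [-0.65,2.9,0],"turn": [0,0,-0.155],"grip": 1},
    {"delta_pos": [-1.1,2.75,0],"turn": [0,0,-0.155],"grip": 1},
    {"delta_pos": [-1.5,2.55,0],"turn": [0,0,-0.155],"grip": 1},
    {"delta_pos": [-1.9,2.3,0],"turn": [0,0,-0.155],"grip": 1},
    {"delta_pos": [-2.2,2.0,0],"turn": [0,0,-0.155],"grip": 1},
    {"delta_pos": [-1.5,1.0,0],"turn": [0,0,-0.12],"grip": 1},
  ],
)

```text
time: 7.65
tool_pos: [0.5221, -0.0467, 0.2701]
ee_rot: [-0.004, 0.79, 0.613, -0.003]
contact_force: [0.6, 1.5, -5.5]
gripper_width: 0.0197
```

```bash
cat >> h.py <<'E'
A=np.deg2rad(75.75); E2=np.array([np.cos(A),np.sin(A)]); F2=np.array([-E2[1],E2[0]]); O=np.array([483.6,-220.3])
def gs(s,t,z):
    p,_=state(); q=p[:2]-O; print("now s",round(q@E2,1),"t",round(q@F2,1))
    x=O+s*E2+t*F2; go(x[0],x[1],z,75.75)
E
python3 - <<'E'
from h import *
gs(170,0,250)
E
```

```text
t 7.65 pos [522.1 -46.7 270.1] yaw 75.55 zaxis [-0.0087  0.0027 -1.    ] F [ 0.58  1.48 -5.55] w 19.7
now s 177.8 t 5.4
t 7.65 pos [522.1 -46.7 270.1] yaw 75.55 zaxis [-0.0087  0.0027 -1.    ] F [ 0.58  1.48 -5.55] w 19.7
delta cm [-0.77  0.56  2.01] turn [-0.0091 -0.0004 -0.0035]
```

Request:
carry_out(
  commands=[
    {"delta_pos": [0,0.3,1.5],"turn": [-0.009,0,-0.003],"grip": 1},
    {"delta_pos": [0,0.2,2],"turn": [0,0,0],"grip": 1},
    {"delta_pos": [0,0.1,1.5],"turn": [0,0,0],"grip": 1},
    {"delta_pos": [0,0,0],"turn": [0,0,0],"grip": 1},
    {"delta_pos": [0,0,0],"turn": [0,0,0],"grip": 1},
  ],
)

```text
time: 8.28
tool_pos: [0.5236, -0.0498, 0.2103]
ee_rot: [-0.004, 0.79, 0.613, -0.004]
contact_force: [-0.3, 0.9, -6.8]
gripper_width: 0.0194
```

Run:
```python
from h import *
gs(170,0,215); shot("w5"); shot("s5","scene"); shot("t5","top"); gs(170,0,215)
for n,b in (("s5",(270,140,370,260)),("t5",(310,220,430,310))):
    p=cv2.imread(f"pics/{n}.png")[b[1]:b[3],b[0]:b[2]]
    cv2.imwrite(f"pics/{n}c.png",cv2.resize(p,None,fx=5,fy=5,interpolation=cv2.INTER_CUBIC))
```

```text
t 8.28 pos [523.6 -49.8 210.3] yaw 75.62 zaxis [-0.011   0.0011 -0.9999] F [-0.27  0.89 -6.76] w 19.4
now s 175.1 t 3.3
t 8.28 pos [523.6 -49.8 210.3] yaw 75.62 zaxis [-0.011   0.0011 -0.9999] F [-0.27  0.89 -6.76] w 19.4
delta cm [-0.51  0.32 -0.47] turn [-0.0109  0.0016 -0.0023]
t 8.43 pos [524.  -49.8 211.1] yaw 75.62 zaxis [-9.6e-03  9.0e-04 -1.0e+00] F [-0.24  0.12 -6.98] w 19.7
now s 175.2 t 2.8
t 8.43 pos [524.  -49.8 211.1] yaw 75.62 zaxis [-9.6e-03  9.0e-04 -1.0e+00] F [-0.24  0.12 -6.98] w 19.7
delta cm [-0.52  0.28 -0.39] turn [-0.0095  0.0015 -0.0022]
```

View pics/w5.png

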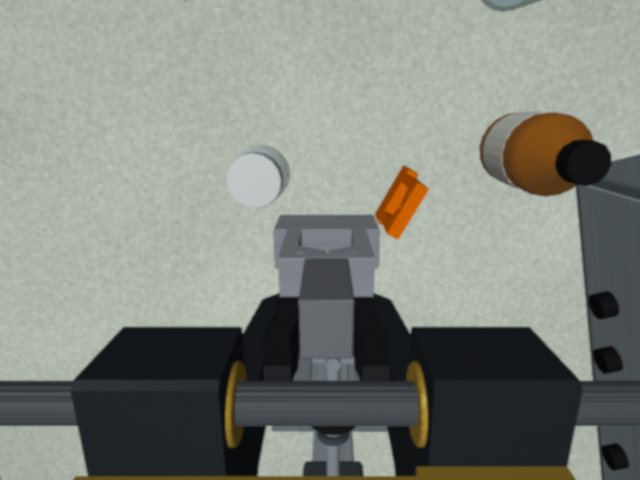

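View pics/s5c.png

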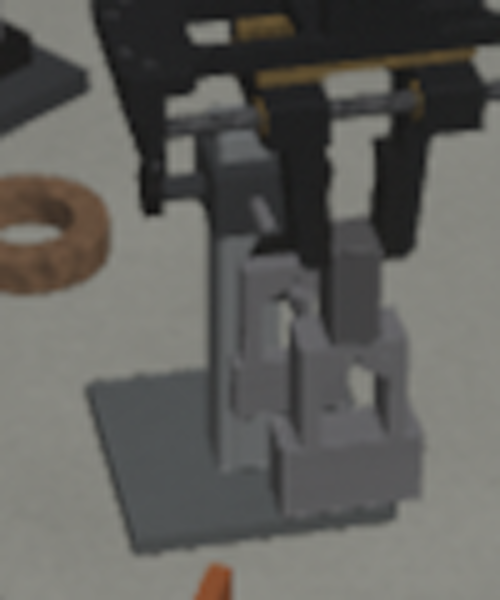

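View pics/t5c.png

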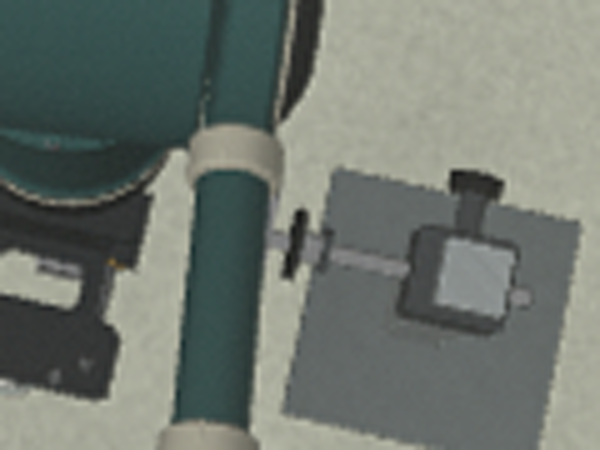

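The wrist view shows the rod's tip behind the tongue at about (333,380). That is some 6 px to the tool's +y side and matches the computed 2.8 mm. I'll check the weight's tilt in the hand from the depth.

Run:
```python
from h import *
p,R=state()
for n in ("w4","w5"):
    K,T,d=load(n)
    if n=="w4":
        p0=np.array([486.4,178.9,283.5]);a=np.deg2rad(4.01);R0=np.array([[np.cos(a),np.sin(a),0],[np.sin(a),-np.cos(a),0],[0,0,-1]])
    else: p0,R0=p,R
    C=cloud(K,T,d).reshape(-1,3)*1000
    L=(C-p0)@R0
    x,y,z=L.T
    m=(abs(y)<8)&(x>0)&(x<20)&(z>-36)&(z<4); c=np.polyfit(z[m],x[m],1); print(n,"tongue front",m.sum(),c,np.degrees(np.arctan(c[0])))
    m=(abs(y)<21)&(abs(y)>16)&(x>5)&(x<20)&(z>8)&(z<52); c=np.polyfit(z[m],x[m],1); print("frame front",m.sum(),c,np.degrees(np.arctan(c[0])))
    m=(abs(y)<28)&(x>2)&(x<22)&(z>58)&(z<86); c=np.polyfit(z[m],x[m],1); print("slab front",m.sum(),c,np.degrees(np.arctan(c[0])),"yaw",np.degrees(np.arctan(np.polyfit(y[m],x[m]-np.polyval(c,z[m]),1)[0])))
    m=(abs(x)<14)&(abs(y)<12)&(z>-45)&(z<-36); print("top",m.sum(),L[m].mean(0))
    m=(abs(x)<16)&(abs(y)<40)&(z>-45)&(z<95)&(x>0)
    print("max z",np.percentile(z[m],[99,99.9]), "y range slab",np.percentile(y[(x>3)&(x<20)&(z>62)&(z<84)&(abs(y)<40)],[1,99]))
```

```text
t 8.43 pos [524.  -49.8 211.1] yaw 75.62 zaxis [-9.6e-03  9.0e-04 -1.0e+00] F [-0.24  0.12 -6.98] w 19.7
w4 tongue front 1539 [ 0.01044585 10.37850706] 0.5984815310645678
frame front 529 [ 0.01687472 10.13542091] 0.9667585328375323
slab front 1113 [ 0.01084923 10.30780682] 0.6215905806669186 yaw -0.006153182346886354
top 3576 [ -0.71701675   0.17473802 -38.2749714 ]
max z [84.4240094  86.82952153] y range slab [-27.78729834  29.88305654]
w5 tongue front 1561 [ 0.01452355 11.14255225] 0.8320796748514635
frame front 597 [0.04692757 9.55390721] 2.6867805285834865
slab front 1112 [5.06584057e-03 1.10521447e+01] 0.2902488017361218 yaw 0.07897147331446293
top 3459 [  0.13496464  -1.15226607 -37.53902832]
max z [85.92642488 88.29850539] y range slab [-30.404772   27.4155737]
```

The weight is upright in the hand to within about 0.6°, its yaw is 0°, and its underside is about 88 mm below the TCP, so the apex is now at z ≈ 195. I'll bring the eye over the tip.

Request:
carry_out(
  commands=[
    {"delta_pos": [-0.5,0.15,0],"turn": [-0.009,0,-0.002],"grip": 1},
    {"delta_pos": [-1,0.1,0],"turn": [0,0,0],"grip": 1},
    {"delta_pos": [-1,0,0],"turn": [0,0,0],"grip": 1},
    {"delta_pos": [-0.5,0,0],"turn": [0,0,0],"grip": 1},
    {"delta_pos": [0,0,0],"turn": [0,0,0],"grip": 1},
  ],
)

```text
time: 9.05
tool_pos: [0.5197, -0.0823, 0.2133]
ee_rot: [0.002, 0.79, 0.614, 0.001]
contact_force: [0.3, 0.6, -5.7]
gripper_width: 0.0195
```

Run:
```python
from h import *
gs(125,0,211)
```

```text
t 9.05 pos [519.7 -82.3 213.3] yaw 75.72 zaxis [ 0.0035 -0.0026 -1.    ] F [ 0.35  0.59 -5.73] w 19.5
now s 142.6 t -1.1
t 9.05 pos [519.7 -82.3 213.3] yaw 75.72 zaxis [ 0.0035 -0.0026 -1.    ] F [ 0.35  0.59 -5.73] w 19.5
delta cm [-1.76 -0.11  0.23] turn [ 0.004   0.0017 -0.0005]
```

Run:
```python
from h import *
shot("s6","scene"); shot("w6")
p=cv2.imread("pics/s6.png")[150:260,280:370]; cv2.imwrite("pics/s6c.png",cv2.resize(p,None,fx=5,fy=5,interpolation=cv2.INTER_CUBIC))
p=cv2.imread("pics/w6.png")[280:480,230:430]; cv2.imwrite("pics/w6c.png",cv2.resize(p,None,fx=3,fy=3,interpolation=cv2.INTER_CUBIC))
gs(125,0,211)
```

```text
t 9.15 pos [519.8 -81.8 213.3] yaw 75.75 zaxis [ 0.0035 -0.0024 -1.    ] F [ 0.08  0.36 -5.61] w 19.5
now s 143.1 t -1.0
t 9.15 pos [519.8 -81.8 213.3] yaw 75.75 zaxis [ 0.0035 -0.0024 -1.    ] F [ 0.08  0.36 -5.61] w 19.5
delta cm [-1.81 -0.11  0.23] turn [ 0.004   0.0014 -0.    ]
```

View pics/s6c.png

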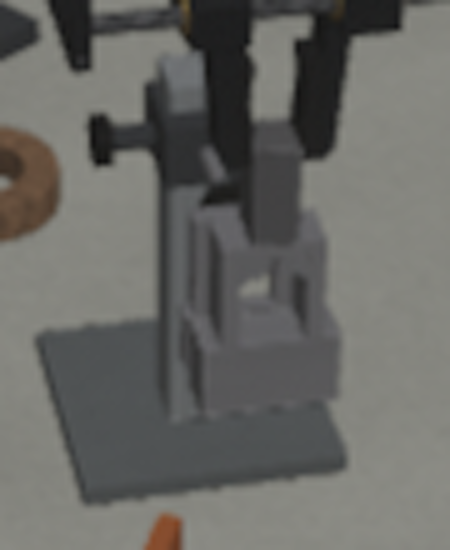

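View pics/w6c.png

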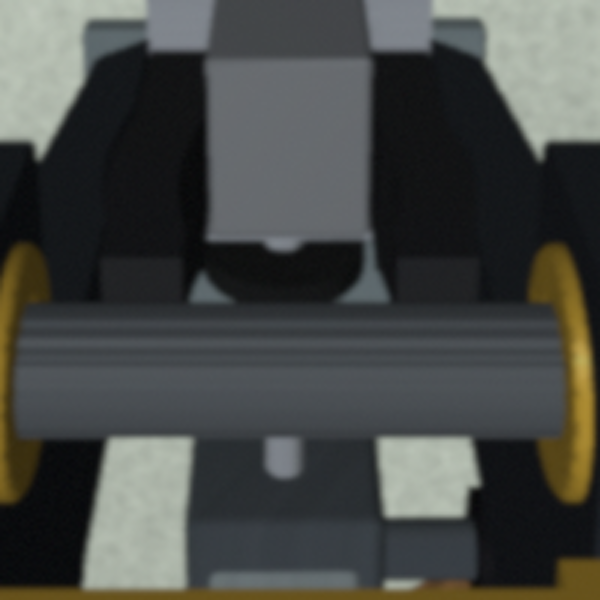

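The wrist crop shows the rod (col 283) centred under the tongue (col 290) to about 1.3 mm. I'll go on over the tip, staying short of the first weight.

Request:
carry_out(
  commands=[
    {"delta_pos": [-0.6,-0.1,0.1],"turn": [0.003,0,0],"grip": 1},
    {"delta_pos": [-0.6,0,0],"turn": [0,0,0],"grip": 1},
    {"delta_pos": [-0.6,0,0],"turn": [0,0,0],"grip": 1},
    {"delta_pos": [-0.3,0,0],"turn": [0,0,0],"grip": 1},
    {"delta_pos": [0,0,0],"turn": [0,0,0],"grip": 1},
  ],
)

```text
time: 9.78
tool_pos: [0.5132, -0.103, 0.2119]
ee_rot: [0.0, 0.789, 0.614, -0.0]
contact_force: [0.6, 0.5, -5.7]
gripper_width: 0.0191
```

Run:
```python
from h import *
gs(110,0,211)
```

```text
t 9.78 pos [ 513.2 -103.   211.9] yaw 75.78 zaxis [-1.0e-04 -1.3e-03 -1.0e+00] F [ 0.58  0.52 -5.7 ] w 19.1
now s 121.0 t 0.1
t 9.78 pos [ 513.2 -103.   211.9] yaw 75.78 zaxis [-1.0e-04 -1.3e-03 -1.0e+00] F [ 0.58  0.52 -5.7 ] w 19.1
delta cm [-1.1   0.01  0.1 ] turn [0.0002 0.0013 0.0005]
```

Request:
carry_out(
  commands=[
    {"delta_pos": [-0.3,0,0],"turn": [0,0,0],"grip": 1},
    {"delta_pos": [-0.3,0,0],"turn": [0,0,0],"grip": 1},
    {"delta_pos": [-0.2,0,0],"turn": [0,0,0],"grip": 1},
    {"delta_pos": [0,0,0],"turn": [0,0,0],"grip": 1},
  ],
)

```text
time: 10.28
tool_pos: [0.5112, -0.1111, 0.212]
ee_rot: [0.001, 0.789, 0.614, -0.0]
contact_force: [-0.1, 0.3, -6.3]
gripper_width: 0.0192
```

Run:
```python
from h import *
gs(105,0,211)
```

```text
t 10.28 pos [ 511.2 -111.1  212. ] yaw 75.79 zaxis [ 1.0e-04 -1.2e-03 -1.0e+00] F [-0.15  0.29 -6.31] w 19.2
now s 112.6 t 0.1
t 10.28 pos [ 511.2 -111.1  212. ] yaw 75.79 zaxis [ 1.0e-04 -1.2e-03 -1.0e+00] F [-0.15  0.29 -6.31] w 19.2
delta cm [-0.76  0.01  0.11] turn [0.0004 0.0012 0.0008]
```

Request:
carry_out(
  commands=[
    {"delta_pos": [-0.15,0,0],"turn": [0,0,0],"grip": 1},
    {"delta_pos": [-0.15,0,0],"turn": [0,0,0],"grip": 1},
    {"delta_pos": [-0.15,0,0],"turn": [0,0,0],"grip": 1},
    {"delta_pos": [0,0,0],"turn": [0,0,0],"grip": 1},
  ],
)

```text
time: 10.78
tool_pos: [0.5103, -0.115, 0.2121]
ee_rot: [0.0, 0.789, 0.614, 0.0]
contact_force: [0.7, 0.6, -5.9]
gripper_width: 0.0196
```

Run:
```python
from h import *
gs(101,0,211); shot("w7"); shot("s7","scene"); gs(101,0,211)
p=cv2.imread("pics/s7.png")[150:260,280:370]; cv2.imwrite("pics/s7c.png",cv2.resize(p,None,fx=5,fy=5,interpolation=cv2.INTER_CUBIC))
p=cv2.imread("pics/w7.png")[280:480,230:430]; cv2.imwrite("pics/w7c.png",cv2.resize(p,None,fx=3,fy=3,interpolation=cv2.INTER_CUBIC))
```

```text
t 10.78 pos [ 510.3 -115.   212.1] yaw 75.8 zaxis [ 5.e-04 -0.e+00 -1.e+00] F [ 0.71  0.64 -5.9 ] w 19.6
now s 108.6 t 0.1
t 10.78 pos [ 510.3 -115.   212.1] yaw 75.8 zaxis [ 5.e-04 -0.e+00 -1.e+00] F [ 0.71  0.64 -5.9 ] w 19.6
delta cm [-0.76  0.01  0.11] turn [ 0.0005 -0.0001  0.0009]
t 10.88 pos [ 510.2 -115.1  212.1] yaw 75.8 zaxis [ 4.e-04 -2.e-04 -1.e+00] F [ 0.54  1.15 -5.75] w 19.4
now s 108.5 t 0.1
t 10.88 pos [ 510.2 -115.1  212.1] yaw 75.8 zaxis [ 4.e-04 -2.e-04 -1.e+00] F [ 0.54  1.15 -5.75] w 19.4
delta cm [-0.75  0.01  0.11] turn [0.0004 0.0001 0.0009]
```

View pics/s7c.png

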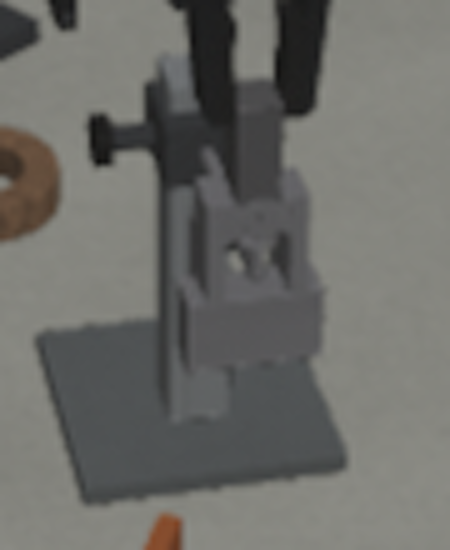

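View pics/w7c.png

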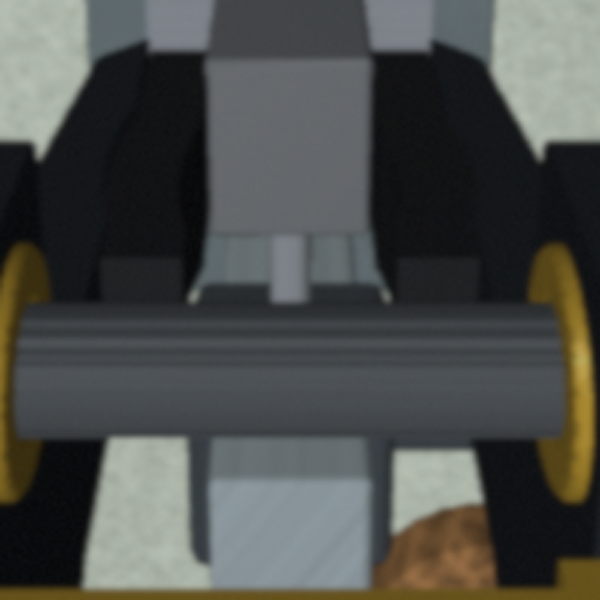

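The tip stands inside the eye and the rod (col 289) is dead-centre under the tongue (col 289). I'll go on with the gentle push.

Request:
carry_out(
  commands=[
    {"delta_pos": [-0.12,0,0],"turn": [0,0,0],"grip": 1},
    {"delta_pos": [-0.12,0,0],"turn": [0,0,0],"grip": 1},
    {"delta_pos": [-0.12,0,0],"turn": [0,0,0],"grip": 1},
    {"delta_pos": [0,0,0],"turn": [0,0,0],"grip": 1},
  ],
)

```text
time: 11.38
tool_pos: [0.5094, -0.1184, 0.2121]
ee_rot: [0.0, 0.789, 0.614, 0.0]
contact_force: [-0.6, 1.0, -5.9]
gripper_width: 0.0195
```

```bash
cat >> h.py <<'E'
def fs():
    from bench import env
    s=env.get_state(); print("F along e",round(s["contact_force"][:2]@E2,2),"lat",round(s["contact_force"][:2]@F2,2),"Fz",round(s["contact_force"][2],2),"tq",np.round(s["ft_torque"],3))
E
python3 - <<'E'
from h import *
gs(101,0,211);fs()
E
```

```text
t 11.38 pos [ 509.4 -118.4  212.1] yaw 75.82 zaxis [ 6.e-04  3.e-04 -1.e+00] F [-0.62  0.98 -5.92] w 19.5
now s 105.1 t 0.1
t 11.38 pos [ 509.4 -118.4  212.1] yaw 75.82 zaxis [ 6.e-04  3.e-04 -1.e+00] F [-0.62  0.98 -5.92] w 19.5
delta cm [-0.41  0.01  0.11] turn [ 0.0005 -0.0005  0.0012]
F along e 0.79 lat 0.84 Fz -5.92 tq [ 0.157 -0.077  0.001]
```

Request:
carry_out(
  commands=[
    {"delta_pos": [-0.1,0,0],"turn": [0,0,0],"grip": 1},
    {"delta_pos": [-0.1,0,0],"turn": [0,0,0],"grip": 1},
    {"delta_pos": [0,0,0],"turn": [0,0,0],"grip": 1},
  ],
)

```text
time: 11.75
tool_pos: [0.5089, -0.1206, 0.2122]
ee_rot: [0.0, 0.789, 0.614, 0.0]
contact_force: [-0.4, 0.6, -5.9]
gripper_width: 0.0196
```

Run:
```python
from h import *
gs(101,0,211);fs()
```

```text
t 11.75 pos [ 508.9 -120.6  212.2] yaw 75.82 zaxis [ 6.e-04  2.e-04 -1.e+00] F [-0.41  0.6  -5.88] w 19.6
now s 102.9 t 0.1
t 11.75 pos [ 508.9 -120.6  212.2] yaw 75.82 zaxis [ 6.e-04  2.e-04 -1.e+00] F [-0.41  0.6  -5.88] w 19.6
delta cm [-0.19  0.    0.12] turn [ 0.0005 -0.0003  0.0011]
F along e 0.48 lat 0.55 Fz -5.88 tq [ 0.134 -0.108  0.026]
```

Request:
carry_out(
  commands=[
    {"delta_pos": [-0.08,0,0],"turn": [0,0,0],"grip": 1},
    {"delta_pos": [-0.05,0,0],"turn": [0,0,0],"grip": 1},
    {"delta_pos": [0,0,0],"turn": [0,0,0],"grip": 1},
  ],
)

```text
time: 12.12
tool_pos: [0.5085, -0.1219, 0.2122]
ee_rot: [0.0, 0.789, 0.614, 0.0]
contact_force: [-0.2, 2.2, -5.8]
gripper_width: 0.0192
```

Run:
```python
from h import *
gs(101,0,211);fs()
```

```text
t 12.12 pos [ 508.5 -121.9  212.2] yaw 75.81 zaxis [ 6.e-04  2.e-04 -1.e+00] F [-0.17  2.18 -5.78] w 19.2
now s 101.5 t 0.0
t 12.12 pos [ 508.5 -121.9  212.2] yaw 75.81 zaxis [ 6.e-04  2.e-04 -1.e+00] F [-0.17  2.18 -5.78] w 19.2
delta cm [-0.05  0.    0.12] turn [ 0.0005 -0.0003  0.0011]
F along e 2.08 lat 0.7 Fz -5.78 tq [ 0.204 -0.127 -0.02 ]
```

Request:
carry_out(
  commands=[
    {"delta_pos": [-0.04,0,0],"turn": [0,0,0],"grip": 1},
    {"delta_pos": [0,0,0],"turn": [0,0,0],"grip": 1},
  ],
)

```text
time: 12.38
tool_pos: [0.5085, -0.1222, 0.2122]
ee_rot: [0.0, 0.789, 0.614, 0.0]
contact_force: [0.4, 0.8, -5.5]
gripper_width: 0.019
```

Run:
```python
from h import *
gs(101,0,211);fs(); shot("s8","scene");fs(); shot("w8");fs()
p=cv2.imread("pics/s8.png")[150:250,290:370]; cv2.imwrite("pics/s8c.png",cv2.resize(p,None,fx=6,fy=6,interpolation=cv2.INTER_CUBIC))
p=cv2.imread("pics/w8.png")[200:480,230:430]; cv2.imwrite("pics/w8c.png",cv2.resize(p,None,fx=2,fy=2,interpolation=cv2.INTER_CUBIC))
```

```text
t 12.38 pos [ 508.5 -122.2  212.2] yaw 75.81 zaxis [ 7.e-04  5.e-04 -1.e+00] F [ 0.42  0.77 -5.53] w 19.0
now s 101.2 t 0.0
t 12.38 pos [ 508.5 -122.2  212.2] yaw 75.81 zaxis [ 7.e-04  5.e-04 -1.e+00] F [ 0.42  0.77 -5.53] w 19.0
delta cm [-0.02  0.    0.12] turn [ 0.0006 -0.0006  0.0011]
F along e 0.85 lat -0.21 Fz -5.53 tq [ 0.274 -0.131  0.013]
F along e 1.68 lat 0.22 Fz -5.56 tq [ 0.248 -0.148 -0.015]
F along e 2.19 lat -0.04 Fz -5.12 tq [ 0.275 -0.097 -0.026]
```

View pics/s8c.png

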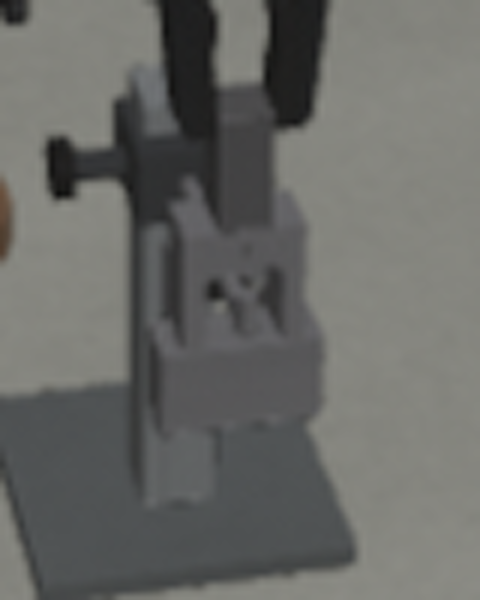

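View pics/w8c.png

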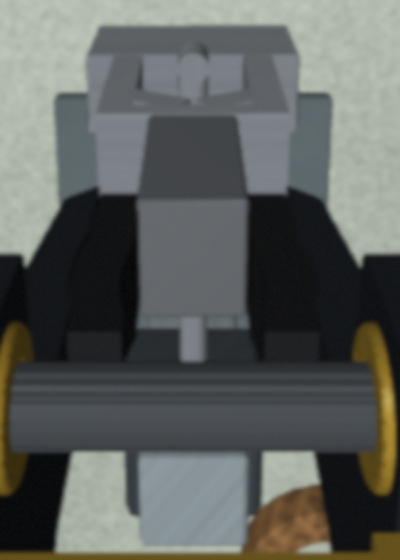

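Run:
```python
from h import *
p,R=state(); K,T,d=load("w8"); C=cloud(K,T,d).reshape(-1,3)*1000; x,y,z=((C-p)@R).T
m=(abs(y)<6)&(z>24)&(z<48)&(x>6)&(x<40)
print(m.sum()); 
for a,b in ((26,32),(32,36),(36,42)):
    k=m&(z>a)&(z<b); print(a,b,k.sum(),np.percentile(x[k],[1,10,50,90,99]) if k.sum() else "", y[k].mean() if k.sum() else "")
k=(abs(y)>16)&(abs(y)<22)&(z>10)&(z<52)&(x>5)&(x<20); print("frame front",np.percentile(x[k],[10,50,90]))
k=(abs(y)<27)&(z>60)&(z<84)&(x>5)&(x<20); print("slab front",np.percentile(x[k],[10,50,90]))
k=(abs(y)<8)&(z>-30)&(z<0)&(x>5)&(x<20); print("tongue front",np.percentile(x[k],[10,50,90]))
```

```text
t 12.47 pos [ 508.5 -122.2  212.2] yaw 75.81 zaxis [ 7.e-04  4.e-04 -1.e+00] F [ 0.58  2.11 -5.12] w 19.7
370
26 32 204 [11.64590022 12.78008878 15.62692197 18.47130457 19.26820058] -0.9490435146662647
32 36 37 [13.51942335 16.65025931 18.81097277 19.44293334 19.64943713] -0.9460979032505829
36 42 112 [ 6.28010364  6.60232734  8.38154382 19.08640141 19.49141584] -0.8514621245293138
frame front [11.59269133 11.95205617 12.32288754]
slab front [12.44110589 12.68544433 12.94248383]
tongue front [10.8648512  11.2334441  11.59980467]
```

In the tool frame the tip spans x ≈ 11.5–19.5 mm and the frame's front face is at about 12.0. So it lacks 0.5–1.5 mm, and the bottom has swung out about 0.5°. I'll push on in small steps and trim the pitch.

Request:
carry_out(
  commands=[
    {"delta_pos": [-0.05,0,0],"turn": [0,-0.005,0],"grip": 1},
    {"delta_pos": [-0.03,0,0],"turn": [0,0,0],"grip": 1},
    {"delta_pos": [0,0,0],"turn": [0,0,0],"grip": 1},
  ],
)

```text
time: 12.85
tool_pos: [0.5082, -0.1231, 0.2121]
ee_rot: [0.002, 0.789, 0.614, -0.002]
contact_force: [1.1, 0.3, -5.5]
gripper_width: 0.0194
```

```bash
cat > tip.py <<'E'
from h import *
def tip(n):
    p,R=state();fs(); shot(n);fs(); K,T,d=load(n); C=cloud(K,T,d).reshape(-1,3)*1000; x,y,z=((C-p)@R).T; dz=212.2-p[2]
    k=(abs(y)<6)&(z>26-dz)&(z<34-dz)&(x>8)&(x<40); print("tip top",k.sum(),np.round(np.percentile(x[k],[1,5,50,95,99]),1))
    k=(abs(y)>16)&(abs(y)<22)&(z>10)&(z<52)&(x>5)&(x<20); print("frame",np.median(x[k]))
    k=(abs(y)<27)&(z>60)&(z<84)&(x>5)&(x<20); print("slab",np.median(x[k]))
    k=(abs(y)<8)&(z>-30)&(z<0)&(x>5)&(x<20); print("tongue",np.median(x[k]))
E
python3 - <<'E'
from tip import *
gs(100,0,211); tip("w9")
E
```

```text
t 12.85 pos [ 508.2 -123.1  212.1] yaw 75.82 zaxis [-8.0e-04 -5.1e-03 -1.0e+00] F [ 1.09  0.28 -5.46] w 19.4
now s 100.2 t 0.1
t 12.85 pos [ 508.2 -123.1  212.1] yaw 75.82 zaxis [-8.0e-04 -5.1e-03 -1.0e+00] F [ 1.09  0.28 -5.46] w 19.4
delta cm [-0.02  0.01  0.11] turn [0.0005 0.0051 0.0012]
t 12.85 pos [ 508.2 -123.1  212.1] yaw 75.82 zaxis [-8.0e-04 -5.1e-03 -1.0e+00] F [ 1.09  0.28 -5.46] w 19.4
F along e 0.54 lat -0.99 Fz -5.46 tq [ 0.2   -0.168  0.037]
F along e 1.92 lat 0.09 Fz -5.99 tq [ 0.225 -0.153  0.031]
tip top 227 [12.9 13.4 17.  20.2 20.6]
frame 11.844309443116625
slab 12.463458285429597
tongue 11.194774176234723
```

Request:
carry_out(
  commands=[
    {"delta_pos": [-0.05,0,0],"turn": [0,0,0],"grip": 1},
    {"delta_pos": [0,0,0],"turn": [0,0,0],"grip": 1},
  ],
)

```text
time: 13.15
tool_pos: [0.5081, -0.1236, 0.2122]
ee_rot: [0.002, 0.789, 0.614, -0.002]
contact_force: [0.4, 0.7, -5.0]
gripper_width: 0.0195
```

Run:
```python
from tip import *
gs(100,0,211); tip("w10")
```

```text
t 13.15 pos [ 508.1 -123.6  212.2] yaw 75.82 zaxis [-7.0e-04 -4.8e-03 -1.0e+00] F [ 0.39  0.65 -5.05] w 19.5
now s 99.8 t 0.1
t 13.15 pos [ 508.1 -123.6  212.2] yaw 75.82 zaxis [-7.0e-04 -4.8e-03 -1.0e+00] F [ 0.39  0.65 -5.05] w 19.5
delta cm [0.02 0.01 0.12] turn [0.0005 0.0048 0.0012]
t 13.15 pos [ 508.1 -123.6  212.2] yaw 75.82 zaxis [-7.0e-04 -4.8e-03 -1.0e+00] F [ 0.39  0.65 -5.05] w 19.5
F along e 0.73 lat -0.22 Fz -5.05 tq [ 0.25  -0.165  0.039]
F along e 1.95 lat -0.65 Fz -5.1 tq [ 0.245 -0.09   0.013]
tip top 221 [13.2 13.9 17.5 20.6 21. ]
frame 11.876959582143709
slab 12.507524797422763
tongue 11.203287372812074
```

Request:
carry_out(
  commands=[
    {"delta_pos": [-0.05,0,0],"turn": [0,0,0],"grip": 1},
    {"delta_pos": [0,0,0],"turn": [0,0,0],"grip": 1},
  ],
)

```text
time: 13.45
tool_pos: [0.508, -0.1239, 0.2122]
ee_rot: [0.002, 0.789, 0.614, -0.002]
contact_force: [0.5, 1.8, -5.6]
gripper_width: 0.0197
```

Run:
```python
from tip import *
gs(99,0,211); tip("w11")
```

```text
t 13.45 pos [ 508.  -123.9  212.2] yaw 75.81 zaxis [-6.0e-04 -4.4e-03 -1.0e+00] F [ 0.55  1.83 -5.57] w 19.7
now s 99.5 t 0.1
t 13.45 pos [ 508.  -123.9  212.2] yaw 75.81 zaxis [-6.0e-04 -4.4e-03 -1.0e+00] F [ 0.55  1.83 -5.57] w 19.7
delta cm [-0.05  0.    0.12] turn [0.0005 0.0044 0.001 ]
t 13.45 pos [ 508.  -123.9  212.2] yaw 75.81 zaxis [-6.0e-04 -4.4e-03 -1.0e+00] F [ 0.55  1.83 -5.57] w 19.7
F along e 1.91 lat -0.08 Fz -5.57 tq [ 0.376 -0.131  0.048]
F along e 1.9 lat -0.18 Fz -5.16 tq [ 0.362 -0.187 -0.007]
tip top 223 [13.5 14.1 17.7 21.1 21.3]
frame 12.158443504164683
slab 12.964525461367423
tongue 11.315682925793737
```

The buffer is now felt: motion stalls, the moment rises and F is about 2 N. The tip's inner face (~13.3) is more than 1 mm clear of the frame's front (~12). Now I'll lower in small steps.

Request:
carry_out(
  commands=[
    {"delta_pos": [-0.03,0,0.2],"turn": [0,0,0],"grip": 1},
    {"delta_pos": [-0.02,0,0.2],"turn": [0,0,0],"grip": 1},
    {"delta_pos": [0,0,0],"turn": [0,0,0],"grip": 1},
  ],
)

```text
time: 13.88
tool_pos: [0.5084, -0.1241, 0.2083]
ee_rot: [0.002, 0.789, 0.614, -0.001]
contact_force: [-0.1, 1.3, -5.6]
gripper_width: 0.0195
```

Run:
```python
from tip import *
gs(99.3,0,200); tip("w12")
```

```text
t 13.88 pos [ 508.4 -124.1  208.3] yaw 75.81 zaxis [ 6.0e-04 -3.9e-03 -1.0e+00] F [-0.08  1.28 -5.64] w 19.5
now s 99.4 t -0.3
t 13.88 pos [ 508.4 -124.1  208.3] yaw 75.81 zaxis [ 6.0e-04 -3.9e-03 -1.0e+00] F [-0.08  1.28 -5.64] w 19.5
delta cm [-0.   -0.04  0.83] turn [0.0015 0.0036 0.0011]
t 13.88 pos [ 508.4 -124.1  208.3] yaw 75.81 zaxis [ 6.0e-04 -3.9e-03 -1.0e+00] F [-0.08  1.28 -5.64] w 19.5
F along e 1.22 lat 0.39 Fz -5.64 tq [ 0.445 -0.176  0.02 ]
F along e 1.9 lat 0.09 Fz -5.73 tq [ 0.432 -0.255 -0.001]
tip top 231 [13.6 14.  17.9 21.1 21.3]
frame 12.250781400147275
slab 13.14506580641017
tongue 11.319917410738812
```

Stable, with the clearance unchanged. Continuing down.

Request:
carry_out(
  commands=[
    {"delta_pos": [-0.01,0,0.25],"turn": [0,0,0],"grip": 1},
    {"delta_pos": [-0.01,0,0.25],"turn": [0,0,0],"grip": 1},
    {"delta_pos": [0,0,0],"turn": [0,0,0],"grip": 1},
  ],
)

```text
time: 14.3
tool_pos: [0.5086, -0.1241, 0.2031]
ee_rot: [0.002, 0.789, 0.614, -0.001]
contact_force: [1.2, 1.4, -5.8]
gripper_width: 0.02
```

Run:
```python
from tip import *
gs(99.3,0,195); tip("w13")
```

```text
t 14.3 pos [ 508.6 -124.1  203.1] yaw 75.81 zaxis [ 0.0011 -0.0036 -1.    ] F [ 1.17  1.35 -5.84] w 20.0
now s 99.3 t -0.5
t 14.3 pos [ 508.6 -124.1  203.1] yaw 75.81 zaxis [ 0.0011 -0.0036 -1.    ] F [ 1.17  1.35 -5.84] w 20.0
delta cm [-0.   -0.05  0.81] turn [0.0019 0.0032 0.0011]
t 14.3 pos [ 508.6 -124.1  203.1] yaw 75.81 zaxis [ 0.0011 -0.0036 -1.    ] F [ 1.17  1.35 -5.84] w 20.0
F along e 1.6 lat -0.8 Fz -5.84 tq [ 0.42  -0.288  0.013]
F along e 2.39 lat -1.12 Fz -6.42 tq [ 0.44  -0.291  0.069]
tip top 266 [11.8 12.1 17.3 21.  21.3]
frame 12.325322180255021
slab 13.266770728712958
tongue 11.354665713175978
```

Request:
carry_out(
  commands=[
    {"delta_pos": [-0.01,0,0.2],"turn": [0,0,0],"grip": 1},
    {"delta_pos": [-0.01,-0.03,0.2],"turn": [0,0,0],"grip": 1},
    {"delta_pos": [0,0,0],"turn": [0,0,0],"grip": 1},
  ],
)

```text
time: 14.72
tool_pos: [0.5085, -0.1241, 0.1992]
ee_rot: [0.002, 0.789, 0.614, -0.0]
contact_force: [1.4, 2.7, -5.4]
gripper_width: 0.0195
```

Run:
```python
from tip import *
gs(99.3,0,191); tip("w14")
```

```text
t 14.72 pos [ 508.5 -124.1  199.2] yaw 75.81 zaxis [ 0.0017 -0.0033 -1.    ] F [ 1.4   2.73 -5.44] w 19.5
now s 99.4 t -0.4
t 14.72 pos [ 508.5 -124.1  199.2] yaw 75.81 zaxis [ 0.0017 -0.0033 -1.    ] F [ 1.4   2.73 -5.44] w 19.5
delta cm [-0.01 -0.05  0.82] turn [0.0025 0.0028 0.0011]
t 14.72 pos [ 508.5 -124.1  199.2] yaw 75.81 zaxis [ 0.0017 -0.0033 -1.    ] F [ 1.4   2.73 -5.44] w 19.5
F along e 2.99 lat -0.68 Fz -5.44 tq [ 0.61  -0.298 -0.033]
F along e 2.82 lat -0.52 Fz -4.84 tq [ 0.515 -0.304  0.016]
tip top 348 [11.1 11.7 16.2 20.9 21.2]
frame 12.32524279615971
slab 13.293116075918887
tongue 11.346824918191544
```

Request:
carry_out(
  commands=[
    {"delta_pos": [-0.01,-0.02,0.2],"turn": [0,0,0],"grip": 1},
    {"delta_pos": [-0.01,-0.02,0.2],"turn": [0,0,0],"grip": 1},
    {"delta_pos": [-0.01,0,0.15],"turn": [0,0,0],"grip": 1},
    {"delta_pos": [0,0,0],"turn": [0,0,0],"grip": 1},
  ],
)

```text
time: 15.28
tool_pos: [0.5084, -0.124, 0.1937]
ee_rot: [0.002, 0.789, 0.614, 0.0]
contact_force: [1.5, 2.8, -4.1]
gripper_width: 0.0194
```

Run:
```python
from tip import *
gs(99.3,0,191); tip("w15"); shot("s15","scene");fs()
p=cv2.imread("pics/s15.png")[150:250,290:370]; cv2.imwrite("pics/s15c.png",cv2.resize(p,None,fx=6,fy=6,interpolation=cv2.INTER_CUBIC))
p=cv2.imread("pics/w15.png")[200:480,230:430]; cv2.imwrite("pics/w15c.png",cv2.resize(p,None,fx=2,fy=2,interpolation=cv2.INTER_CUBIC))
```

```text
t 15.28 pos [ 508.4 -124.   193.7] yaw 75.81 zaxis [ 0.0025 -0.0028 -1.    ] F [ 1.47  2.8  -4.09] w 19.4
now s 99.4 t -0.3
t 15.28 pos [ 508.4 -124.   193.7] yaw 75.81 zaxis [ 0.0025 -0.0028 -1.    ] F [ 1.47  2.8  -4.09] w 19.4
delta cm [-0.01 -0.03  0.27] turn [0.0031 0.0021 0.0011]
t 15.28 pos [ 508.4 -124.   193.7] yaw 75.81 zaxis [ 0.0025 -0.0028 -1.    ] F [ 1.47  2.8  -4.09] w 19.4
F along e 3.07 lat -0.73 Fz -4.09 tq [ 0.635 -0.289  0.052]
F along e 3.88 lat -0.02 Fz -4.65 tq [ 0.636 -0.28  -0.042]
tip top 411 [11.3 11.7 15.7 20.7 21.1]
frame 12.391147034560795
slab 13.315802174928928
tongue 11.355184456520062
F along e 3.37 lat -0.39 Fz -4.65 tq [ 0.669 -0.277  0.05 ]
```

View pics/s15c.png

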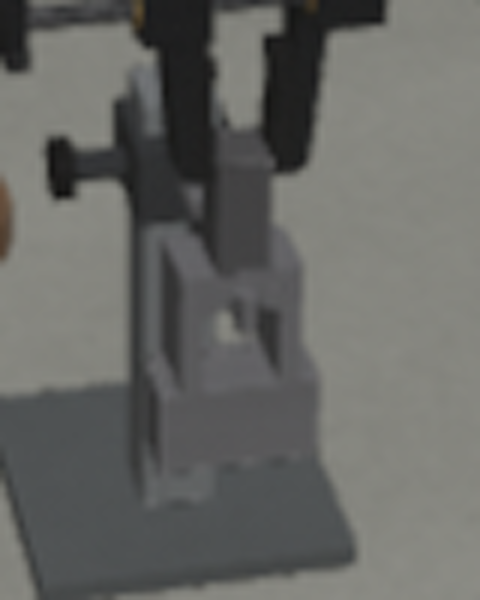

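View pics/w15c.png

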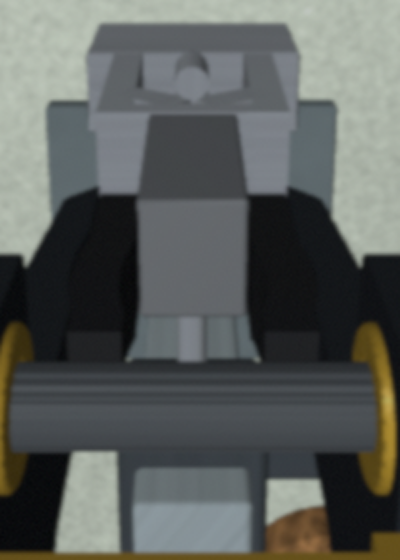

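Request:
carry_out(
  commands=[
    {"delta_pos": [0,-0.03,0.12],"turn": [0,0,0],"grip": 1},
    {"delta_pos": [0,0,0.1],"turn": [0,0,0],"grip": 1},
    {"delta_pos": [0,0,0],"turn": [0,0,0],"grip": 1},
  ],
)

```text
time: 15.75
tool_pos: [0.5082, -0.1239, 0.1916]
ee_rot: [0.002, 0.789, 0.614, 0.0]
contact_force: [1.5, 3.9, -4.2]
gripper_width: 0.0193
```

Run:
```python
from tip import *
gs(99.3,0,190); fs()
```

```text
t 15.75 pos [ 508.2 -123.9  191.6] yaw 75.81 zaxis [ 0.0028 -0.0028 -1.    ] F [ 1.51  3.88 -4.15] w 19.3
now s 99.5 t -0.1
t 15.75 pos [ 508.2 -123.9  191.6] yaw 75.81 zaxis [ 0.0028 -0.0028 -1.    ] F [ 1.51  3.88 -4.15] w 19.3
delta cm [-0.02 -0.01  0.16] turn [0.0034 0.002  0.0011]
F along e 4.13 lat -0.5 Fz -4.15 tq [ 0.625 -0.292 -0.049]
```

Request:
carry_out(
  commands=[
    {"delta_pos": [0,0,0.1],"turn": [0,0,0],"grip": 1},
    {"delta_pos": [0,0,0.05],"turn": [0,0,0],"grip": 1},
    {"delta_pos": [0,0,0],"turn": [0,0,0],"grip": 1},
  ],
)

```text
time: 16.12
tool_pos: [0.5083, -0.1239, 0.1907]
ee_rot: [0.002, 0.789, 0.614, 0.0]
contact_force: [1.5, 3.7, -3.1]
gripper_width: 0.0192
```

Run:
```python
from tip import *
gs(99.3,0,190); fs()
```

```text
t 16.12 pos [ 508.3 -123.9  190.7] yaw 75.81 zaxis [ 0.0033 -0.0029 -1.    ] F [ 1.46  3.7  -3.1 ] w 19.2
now s 99.5 t -0.2
t 16.12 pos [ 508.3 -123.9  190.7] yaw 75.81 zaxis [ 0.0033 -0.0029 -1.    ] F [ 1.46  3.7  -3.1 ] w 19.2
delta cm [-0.02 -0.02  0.07] turn [0.0039 0.002  0.0011]
F along e 3.95 lat -0.5 Fz -3.1 tq [ 0.711 -0.118  0.016]
```

Fz is dropping, so the roof is starting to bear on the rod. A little lower.

Request:
carry_out(
  commands=[
    {"delta_pos": [0,0,0.08],"turn": [0,0,0],"grip": 1},
    {"delta_pos": [0,0,0.05],"turn": [0,0,0],"grip": 1},
    {"delta_pos": [0,0,0],"turn": [0,0,0],"grip": 1},
  ],
)

```text
time: 16.5
tool_pos: [0.5085, -0.1239, 0.1907]
ee_rot: [0.002, 0.789, 0.614, 0.001]
contact_force: [-0.5, 3.5, -1.6]
gripper_width: 0.0194
```

Run:
```python
from tip import *
gs(99.3,0,190); fs()
```

```text
t 16.5 pos [ 508.5 -123.9  190.7] yaw 75.81 zaxis [ 0.0039 -0.003  -1.    ] F [-0.52  3.5  -1.62] w 19.4
now s 99.6 t -0.4
t 16.5 pos [ 508.5 -123.9  190.7] yaw 75.81 zaxis [ 0.0039 -0.003  -1.    ] F [-0.52  3.5  -1.62] w 19.4
delta cm [-0.03 -0.04  0.07] turn [0.0045 0.0019 0.0011]
F along e 3.26 lat 1.37 Fz -1.62 tq [ 0.745  0.043 -0.068]
```

Run:
```python
from tip import *
shot("s16","scene"); shot("w16"); fs()
p=cv2.imread("pics/s16.png")[150:250,290:370]; cv2.imwrite("pics/s16c.png",cv2.resize(p,None,fx=6,fy=6,interpolation=cv2.INTER_CUBIC))
p=cv2.imread("pics/w16.png")[190:330,250:410]; cv2.imwrite("pics/w16c.png",cv2.resize(p,None,fx=4,fy=4,interpolation=cv2.INTER_CUBIC))
```

```text
F along e 4.16 lat 2.3 Fz 0.57 tq [ 0.812  0.138 -0.025]
```

View pics/s16c.png

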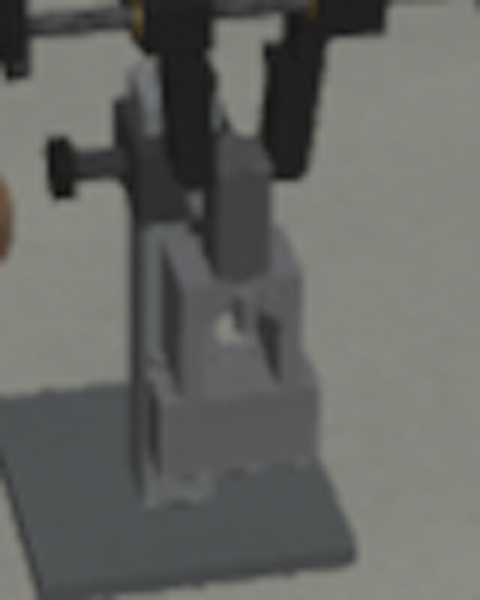

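View pics/w16c.png

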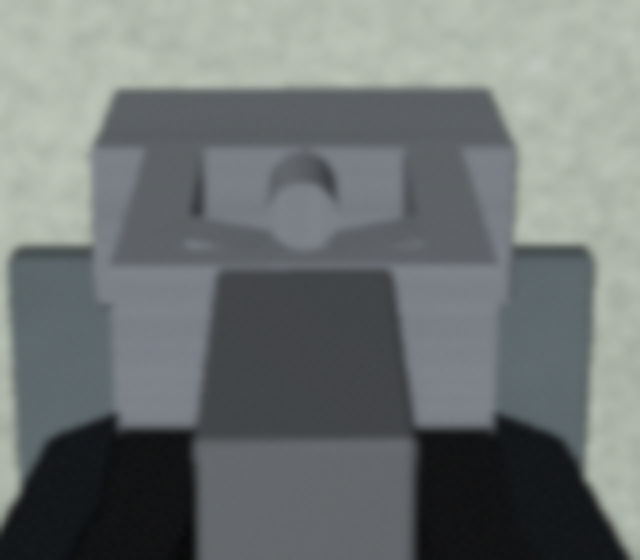

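The tip's top (crop (302,215)) is fully in front of the frame and centred, and the load has gone onto the rod (Fz ≈ 0). Now I'll let go gently.

Request:
carry_out(
  commands=[
    {"delta_pos": [0,0,0],"turn": [0,0,0],"grip": 2.0},
    {"delta_pos": [0,0,0],"turn": [0,0,0],"grip": 2.4},
    {"delta_pos": [0,0,0],"turn": [0,0,0],"grip": 3},
    {"delta_pos": [0,0,0],"turn": [0,0,0],"grip": 4},
    {"delta_pos": [0,0,0],"turn": [0,0,0],"grip": 4},
  ],
  squeeze=5,
)

```text
time: 17.23
tool_pos: [0.5096, -0.1271, 0.1915]
ee_rot: [0.006, 0.789, 0.614, -0.0]
contact_force: [-0.4, -0.3, 0.4]
gripper_width: 0.0398
```

Run:
```python
from tip import *
gs(99.3,0,190); fs(); shot("s17","scene"); shot("w17")
p=cv2.imread("pics/s17.png")[150:250,290:370]; cv2.imwrite("pics/s17c.png",cv2.resize(p,None,fx=6,fy=6,interpolation=cv2.INTER_CUBIC))
```

```text
t 17.23 pos [ 509.6 -127.1  191.5] yaw 75.81 zaxis [ 0.0067 -0.0089 -0.9999] F [-0.35 -0.28  0.4 ] w 39.8
now s 96.7 t -2.3
t 17.23 pos [ 509.6 -127.1  191.5] yaw 75.81 zaxis [ 0.0067 -0.0089 -0.9999] F [-0.35 -0.28  0.4 ] w 39.8
delta cm [ 0.26 -0.23  0.15] turn [0.0087 0.0069 0.0012]
F along e -0.36 lat 0.27 Fz 0.4 tq [-0.051 -0.084  0.008]
```

View pics/s17c.png

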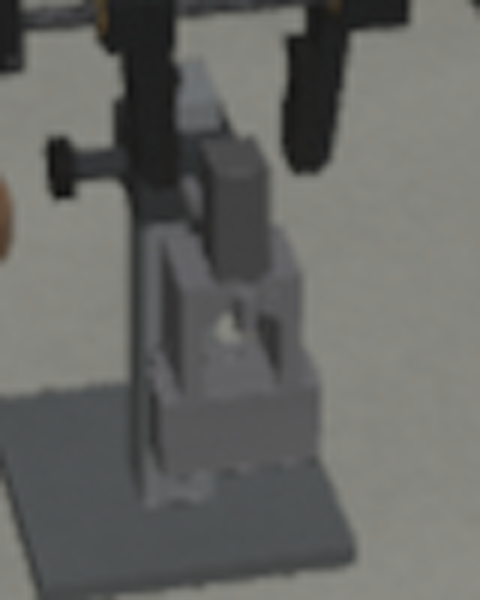

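View pics/w17.png

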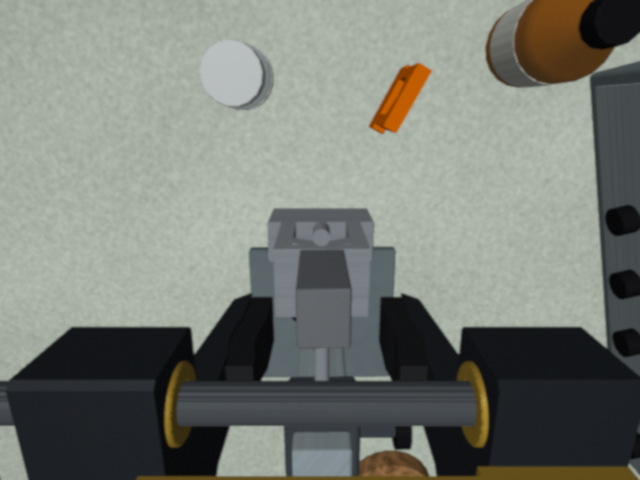

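Released, and the weight hangs still between the open fingers. I'll retreat straight up.

Request:
carry_out(
  commands=[
    {"delta_pos": [0.1,-0.2,-0.5],"turn": [0.005,0,0],"grip": 4},
    {"delta_pos": [0.05,0,-1],"turn": [0,0,0],"grip": 4},
    {"delta_pos": [0,0,-2],"turn": [0,0,0],"grip": 4},
    {"delta_pos": [0,0,-3],"turn": [0,0,0],"grip": 4},
    {"delta_pos": [0,0,-4],"turn": [0,0,0],"grip": 4},
    {"delta_pos": [0,0,-3],"turn": [0,0,0],"grip": 4},
    {"delta_pos": [2,0,-2],"turn": [0,0,0],"grip": 4},
    {"delta_pos": [0,0,0],"turn": [0,0,0],"grip": 4},
  ],
)

```text
time: 18.32
tool_pos: [0.513, -0.1039, 0.3563]
ee_rot: [0.005, 0.789, 0.615, -0.0]
contact_force: [0.1, -0.2, 0.7]
gripper_width: 0.0397
```

Run:
```python
from tip import *
gs(99.3,0,190); fs(); shot("s18","scene"); shot("w18"); shot("t18","top")
p=cv2.imread("pics/s18.png")[140:260,280:380]; cv2.imwrite("pics/s18c.png",cv2.resize(p,None,fx=5,fy=5,interpolation=cv2.INTER_CUBIC))
```

```text
t 18.32 pos [ 513.  -103.9  356.3] yaw 75.83 zaxis [ 0.0055 -0.0087 -0.9999] F [ 0.06 -0.17  0.68] w 39.7
now s 120.0 t 0.2
t 18.32 pos [ 513.  -103.9  356.3] yaw 75.83 zaxis [ 0.0055 -0.0087 -0.9999] F [ 0.06 -0.17  0.68] w 39.7
delta cm [-1.95 -0.11 16.64] turn [0.0075 0.0071 0.0015]
F along e -0.15 lat -0.1 Fz 0.68 tq [-0.019 -0.078 -0.052]
```

View pics/s18c.png

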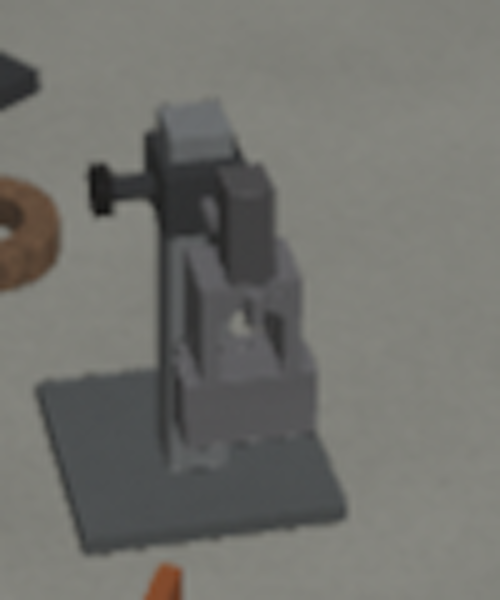

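View pics/w18.png

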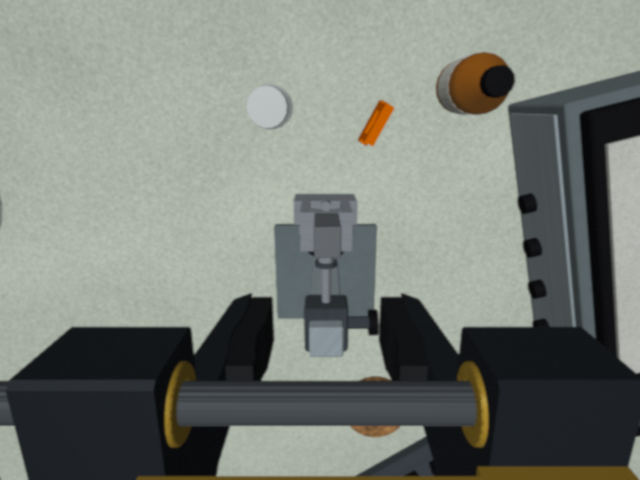

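View pics/t18.png

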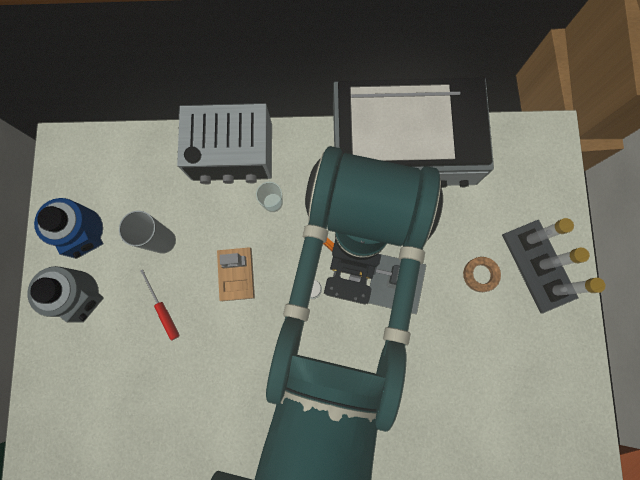

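Both weights hang on the rod and the other things are where they were. One last numeric check of how the weights sit and that nothing is moving, then I'll hand in.

Run:
```python
from h import *
K,T,d=load("w18"); C=cloud(K,T,d).reshape(-1,3)*1000
s=(C[:,:2]-O)@E2;t=(C[:,:2]-O)@F2;z=C[:,2]
def r(n,m): print(n,m.sum(),"s",np.round(np.percentile(s[m],[2,50,98]),1),"t",np.round(np.percentile(t[m],[2,50,98]),1),"z",round(np.median(z[m]),1))
r("tongue top",(z>222)&(z<236)&(abs(t)<16)&(s>80)&(s<125))
r("tip",(z>176)&(z<188)&(abs(t)<5)&(s>112)&(s<130))
r("frame top",(z>178)&(z<190)&(abs(t)>12)&(abs(t)<24)&(s>70)&(s<125))
r("slab front",(z>104)&(z<134)&(abs(t)<27)&(s>100)&(s<125))
m=(z>104)&(z<134)&(abs(t)<27)&(s>100)&(s<125);print("slope s/z",np.polyfit(z[m],s[m],1)[0])
def diff(a,b,cam):
    A=cv2.imread(f"pics/{a}.png").astype(int);B=cv2.imread(f"pics/{b}.png").astype(int)
    print(cam,(abs(A-B).max(2)[150:260,290:350]>25).sum())
shot("s19","scene"); diff("s18","s19","stand area change")
fs()
```

```text
tongue top 888 s [ 88.3 100.8 111.9] t [-10.   -0.4   9.2] z 228.5
tip 88 s [112.  117.  120.5] t [-2.5  0.8  4.1] z 182.0
frame top 928 s [ 78.2  95.4 111.8] t [-21.1  12.7  21.9] z 183.5
slab front 337 s [108.7 111.7 112.1] t [-25.6  -0.6  26. ] z 119.9
slope s/z -0.02921825863594742
stand area change 0
F along e -0.55 lat 0.35 Fz 0.03 tq [-0.046 -0.038 -0.04 ]
```

Run:
```python
from bench import ticket
print(ticket.close_job())
```

```text
the job is handed in; nothing more can be done
None
```

The thick weight now hangs on the rod in front of the thin one, released and standing free. I handed the job in at about 18.5 s of the 42 s allowed.

**What I did:** I gripped the tongue across its 20 mm width, lifted the weight out of its slot and turned it about 72° to line up with the rod. I then brought the eye over the tip and pushed the thin weight back to the buffer. Readings along the rod stayed at about 4 N (largest seen 4.2 N). I lowered the weight until the rod carried it, opened the fingers and backed off upward.

**Last checks:**
- **Seating:** the tongue's top measures z = 228.5 mm (229.6 expected) and the frame's top 183.5 mm (184.6 expected). Both are within the calibration's 2 mm.
- **Position:** the weight is centred on the rod to under 1 mm, and its front face is at 111.9 mm. The tip's inner face is about 113 mm, worked out from its outer face near 121 mm less the 8 mm thickness.
- **Upright:** the tongue's centre and the slab's front agree with the weight hanging upright. A direct slope fit on the slab gave 1.7°, but from only a few steeply seen pixels, so I gave it little weight.
- **Stillness:** the stand area looked the same in two pictures taken one after the other, and the force on the hand was about zero.
- **Other things:** the third weight was still in its slot and I saw nothing else moved, though the arm hid part of the last top view.

**Disagreement:** the wrist camera put the stand 2–3 mm away from the other two cameras, so I used an average and relied on the force readings and close wrist views for the final fit.

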